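# Change the battery packs of a field logger

### The job

Get the field logger ready to go out: lever its blue battery cover open with the blade of the pry tool, set under the cover's edge in the pry notch, take every spent (red) pack out into the yellow tray, and lay every charged (green) pack flat in a pocket of its own, contact end towards the cover's hinge. Then close the cover fully, and after that press the green test button all the way down and let it come up. Leave the pry tool lying flat on its green mat, the spent packs lying on the tray's floor, and the other things on the bench where they stand.

Things in the scene. Friction and masses are not known exactly. Their poses are not given: they have to be found in the camera images.
- logger: Grey field logger, fixed: 180 mm deep (x), 320 wide (y), deck 65 high. Origin: centre of its underside; +x to its back, -x to its front, z up. The cover spans y -70 to +150 mm; display and green button at its right (-y). The compartment under the cover is 84 mm (x) by 208 (y), walls up to the deck; its three pockets are 84 by 32 mm, floor 30 mm above the bench, side walls only 8 mm high.
- cover (a joint): Blue battery cover, rad: 0 = shut, grows as its front edge swings up, stop at 1.75 (leaning back just past upright). A plate 115 mm long (x), 220 wide (y), 6 thick, 100 g, no handle; shut, its underside is 7 mm above the deck. Its tight hinge (0.16 N m of friction) holds it at any angle; moving it at the front edge takes about 2 N.
- hinge (a point): Point on the cover's hinge line at the middle of its width, at the level of the cover's underside (72 mm above the bench); turns with the logger (+x to its back, hinge line along y).
- notch (a point): Pry notch: gap under the middle of the shut cover's front edge, 50 mm wide (y), 7 high, 18 deep (x) up to the compartment's rim; skirts close the gap on both sides. The point is on the deck, below the front edge, mid-notch; turns with the logger. In front of it (-x) the deck goes on 15 mm as a flat ledge with an orange mark, then drops to the bench.
- test (a joint): Green spring test button, travel in m: 0 = up, 0.006 = fully down (5 N). Springs back.
- test_top (a point): Centre of the test button's top face (28 mm across), 87 mm above the bench when up; the button is pressed straight down.
- bay0 (a point): Centre that a pack has when home in the right-hand (-y) pocket: 17 mm above the pocket floor, 47 mm above the bench; turns with the logger. Between the sides of neighbouring packs are 34 mm of room for fingers (31 mm beside the outer ones), down to the 8 mm pocket walls.
- bay1 (a point): The same for the middle pocket, 60 mm to the left of bay0.
- bay2 (a point): The same for the left-hand pocket, 60 mm to the left of bay1.
- spent0_mid (a point): Spent battery pack, dark grey with red sides and a red label on top, 70 mm long (x) by 26 mm wide (y) by 34 mm tall, 130 g. Point: its centre, +x towards its contact end. It starts in one of the pockets. None if there is no such pack.
- spent1_mid (a point): Spent battery pack, dark grey with red sides and a red label on top, 70 mm long (x) by 26 mm wide (y) by 34 mm tall, 130 g. Point: its centre, +x towards its contact end. It starts in one of the pockets. None if there is no such pack.
- spent2_mid (a point): Spent battery pack, dark grey with red sides and a red label on top, 70 mm long (x) by 26 mm wide (y) by 34 mm tall, 130 g. Point: its centre, +x towards its contact end. It starts in one of the pockets. None if there is no such pack.
- fresh0_mid (a point): Charged battery pack, white with green sides and a green label on top, 70 mm long (x) by 26 mm wide (y) by 34 mm tall, 130 g. Point: its centre, +x towards its contact end, which has brass contacts and a brass band across the top. It starts lying flat on the dark grey charging pad (4 mm thick), turned either way. None if there is no such pack.
- fresh1_mid (a point): Charged battery pack, white with green sides and a green label on top, 70 mm long (x) by 26 mm wide (y) by 34 mm tall, 130 g. Point: its centre, +x towards its contact end, which has brass contacts and a brass band across the top. It starts lying flat on the dark grey charging pad (4 mm thick), turned either way. None if there is no such pack.
- fresh2_mid (a point): Charged battery pack, white with green sides and a green label on top, 70 mm long (x) by 26 mm wide (y) by 34 mm tall, 130 g. Point: its centre, +x towards its contact end, which has brass contacts and a brass band across the top. It starts lying flat on the dark grey charging pad (4 mm thick), turned either way. None if there is no such pack.
- tool_grip (a point): Pry tool, 190 mm, 70 g: orange handle 105 mm long, 20 by 20 mm, and straight steel blade 85 mm long, 18 wide, 2.5 thick, at half the handle's height. Point: on the handle's axis, 18 mm behind the blade's root, 103 mm behind its tip, near the centre of mass, 10 mm above what it lies on; +x along the blade to the tip, z up as it lies on its mat.
- mat: Green tool mat, fixed, 110 mm (x) by 250 mm (y), 3 mm thick. Origin: centre of its underside.
- tray_in (a point): Yellow open tray for spent packs, fixed: outside 160 mm (x) by 200 mm (y), 35 mm tall, wall and floor 4 mm. Point: centre of its inner floor; turns with the tray.
- reagent: Bystander: amber reagent bottle, 64 mm across, 140 mm tall. Origin: centre of its underside.
- washbottle: Bystander: white bottle with blue cap, 68 mm across, 150 mm tall. Origin: centre of its underside.
- beaker: Bystander: glass beaker, 66 mm across, 85 mm tall. Origin: centre of its underside.
- vial: Bystander: small glass jar with white cap, 42 mm across, 60 mm tall. Origin: centre of its underside.
- pot: Bystander: steel pot with a knob on its lid, 72 mm across, 64 mm tall. Origin: centre of its underside.
- dish: Bystander: flat cream culture dish, 92 mm across, 17 mm tall. Origin: centre of its underside.
Mind the look-alikes: they are no part of the job. Leave any pink look-alike of the part that bears fresh0_mid alone.

How it is judged:
By the outcome, as a careful person would: the job done as asked, in the order asked, and still so for the second after the job is handed in, with the robot touching nothing.
Of spent0, spent1, spent2 only 2 to 3 are there at a start; the rules pass over those that are not, and their reading is None.
Of fresh0, fresh1, fresh2 only 2 to 3 are there at a start; the rules pass over those that are not, and their reading is None.
At some moment in a run one of fresh0, fresh1, fresh2, tool may be knocked a few centimetres aside while the robot is not near it.
It also fails if it takes over 210 s, if anything falls off the work surface, if the arm or the gripper's body presses on something with over 40 N, if the wrist force passes 120 N, or if a joint passes its speed limit or range.

### The arm

A 6-joint arm with a two-finger parallel gripper is mounted at the origin on the work surface. World frame = base frame: x ahead of the robot, y to its left, z up, the work surface at z = 0. Lengths are in m, angles in rad, forces in N, time in s.
With the tool pointing down it reaches from about 0.375 to 0.975 m from the base axis. Payload 3.8 kg.
Tool frame: the origin (TCP) lies on the centre line of the jaws, within the pads' length; the fingertips stand 17 mm ahead of it and the grasp point (between the pads) lies 2 mm behind it; y points along the fingers, x is the direction in which the jaws open and shut, and the axes are right-handed (so a half turn about y gives the same grasp; the last joint's range is limited). The gripper opens to 88 mm and grips with 3 to 60 N. Pads are 18 mm wide; open, the fingers measure 123 mm over their backs; the gripper's body (75 mm by 187 mm) begins 45 mm behind the grasp point.
Start: joints at [1.085, 0.264, 1.604, -0, 1.274, -0.037], TCP at [0.293, 0.608, 0.256] pointing down, gripper open.
Joint ranges: [-2.63, 2.63], [-0.94, 2.18], [0.31, 2.57], [-1.31, 4.45], [0, 2.66], [-2.55, 2.55]. Speed limits (rad/s): [2.57, 2.57, 3.14, 3.14, 3.14, 3.14].

### API

Orientations are given as a unit quaternion [w, x, y, z].
In Python, from station import bot gives the robot as it stands.
- The arm moves only by the shell command python3 -m inch 'ROWS' [FORCE]. ROWS is JSON, a list of rows, each a list of 5 numbers: the finger opening in cm, from 0 to 8.81, then the shift along the tool's x, y, z in cm, then the turn about the tool's y in degrees. A call has 1 to 20 rows; each row is the pose to reach, as a shift and turn from the pose commanded when the call began, along the tool's axes at that moment; what a row does not reach only later rows make up. A row lasts 1/12 s, in which the tool goes at most 41.7 mm and 7.16 degrees, less where a joint would pass 70% of its speed; a pose out of reach is approached as far as the arm can. A call with a gripper value outside its range is refused whole. The fingers move at their own pace and stop on an object; FORCE is the grip in N (left out, the last holds). Time passes only in rows, so rows that repeat a pose let the fingers close. It gives the time, the measured TCP pose, the force and the opening at its end, in the units of the state.
- bot.get_state(): the state, without advancing time (a new reading comes with each control period).
- bot.capture(name): name is "scene" or "top" or "wrist"; returns a dict with "color" (480x640x3 uint8, red, green, blue), "fov_y" (degrees; the focal length in pixels is half the picture's height over the tangent of half this angle, whatever the lens; pixels are square), "cx", "cy" (the principal point, pixels), "k1" (the pictures are not rectified: a ray, as slopes to the right and down, at radius r is drawn at 1 + k1 r^2 times it, then the intrinsics apply), "rvec" (rotation vector, rad) and "tvec" (3), from world to camera coordinates, as OpenCV has them; the wrist camera has in their place "mount" (4x4, takes a point from camera to tool coordinates, whose origin is the TCP and whose axes are the tool frame's). Camera axes: x right, y down, z forward; pixel columns grow to the right and rows downward; lengths in m; the calibration is good to about 2 mm. A picture is of the moment at which its call begins: read the wrist's pose just before it. There is no depth.
- bot.finish_job(): hands the job in, once; it reports no verdict.
Trained networks look in a picture, given as the dict that the camera call returned (one of the last four; its "shot" number tells which), for a name from the list of things; names that differ only in an ending like _2 or _b are one class to them, and where a whole thing is asked for, a point or a joint stands for the part that bears it (a point fixed in the world has none). Each returns a list of dicts, best first, with "score" (0 to 1); they miss things now and then, are a little off and sometimes report something else, mostly with a low value. They report only what shows in the picture. A call takes as long as a camera call. They do not tell look-alikes from the thing itself.
- bot.masks_of(picture, label): "region" (480x640 bool, what is visible of it) and "point" ([column, row] in pixels, amid what is visible of it).
- bot.place_of(picture, label): "point" ([column, row] in pixels: a listed point, or the origin of a listed thing).
The state is a dict: "clock": time; "q": joint angles; "dq": joint speeds; "effort": joint torques, N m; "eef_pos": TCP position; "eef_rot": TCP orientation; "ft_force": force on the tool from outside, world axes, zero at the start; "wrist_torque": the same for the moment, N m; "width": finger opening in m.
Only numpy, scipy, OpenCV 4.12 (cv2) and the standard library are available. Lean on these libraries where they do the work, as an engineer would, in place of code of your own. Each camera call takes 0.05 s, during which the arm holds its last target. There are 200 camera calls.

## Working session

There is one attempt and no reset: what is moved stays moved. The work goes in short steps, Python scripts to look and compute and a shell command to move; the robot and the scene stay as the last step left them, time stands still between calls to the robot, and variables do not carry over. Pictures are saved under pics/ and viewed, about 12 in all and at most 16, crops included, and the job is handed in when it is done.

```bash
ls; mkdir -p pics; cat > h.py <<'E'
import numpy as np, cv2, json
from scipy.spatial.transform import Rotation as R
from station import bot
def pose(s=None):
    s=s or bot.get_state(); q=s["eef_rot"]; return R.from_quat([q[1],q[2],q[3],q[0]]).as_matrix(), np.array(s["eef_pos"])
def snap(n):
    P=pose(); p=bot.capture(n)
    if n=="wrist":
        M=np.array(p["mount"]); p["Rcw"]=P[0]@M[:3,:3]; p["o"]=P[0]@M[:3,3]+P[1]
    else:
        A=R.from_rotvec(np.ravel(p["rvec"])).as_matrix(); p["Rcw"]=A.T; p["o"]=-A.T@np.ravel(p["tvec"])
    p["f"]=240/np.tan(np.radians(p["fov_y"])/2); return p
def ray(p,uv):
    d=(np.array(uv,float)-[p["cx"],p["cy"]])/p["f"]; u=d.copy()
    for _ in range(20): u=d/(1+p["k1"]*(u@u))
    return p["Rcw"]@np.array([u[0],u[1],1])
def at(p,uv,z):
    d=ray(p,uv); return p["o"]+d*(z-p["o"][2])/d[2]
def proj(p,X):
    c=p["Rcw"].T@(np.array(X)-p["o"]); u=c[:2]/c[2]; return u*(1+p["k1"]*(u@u))*p["f"]+[p["cx"],p["cy"]]
def save(p,name,crop=None,scale=1):
    im=p["color"][:,:,::-1]
    if crop: im=im[crop[1]:crop[3],crop[0]:crop[2]]
    cv2.imwrite("pics/"+name,cv2.resize(np.ascontiguousarray(im),None,fx=scale,fy=scale,interpolation=cv2.INTER_CUBIC))
E
python3 - <<'E'
from h import *
print(bot.get_state())
Z=dict(hinge=.072,notch=.065,test_top=.087,bay0=.047,bay1=.047,bay2=.047,spent0_mid=.047,fresh0_mid=.021,tool_grip=.013,tray_in=.004,mat=0,logger=0,reagent=0,washbottle=0,beaker=0,vial=0,pot=0,dish=0)
for n in ["top","scene"]:
    p=snap(n); save(p,n+"0.png"); print(n,p["o"].round(3))
    for k,z in Z.items():
        print(k,[(round(d["score"],2),np.round(d["point"]).tolist(),at(p,d["point"],z)[:2].round(3).tolist()) for d in bot.place_of(p,k)[:5]])
E
```

```text
pics
{'clock': 0.0, 'q': array([ 1.08508882e+00,  2.64746654e-01,  1.60532512e+00, -5.60526427e-06,
        1.27371223e+00, -3.68964331e-02]), 'dq': array([ 0.00055183, -0.00082366, -0.00015873,  0.00017872,  0.00029722,
        0.00026847]), 'effort': array([ 1.03608247e-03, -5.02073050e+01, -3.56887400e+01,  7.31087197e-02,
        2.87049834e-02, -1.13067488e-04]), 'eef_pos': array([0.29257332, 0.60756905, 0.25441875]), 'eef_rot': array([-0.59833668,  0.59911539,  0.3755303 , -0.37686995]), 'ft_force': array([-0.12656026, -0.54524083,  1.19804487]), 'wrist_torque': array([0.00990384, 0.02730581, 0.00940418]), 'width': 0.08796647332274156}
top [0.242 0.011 1.538]
hinge [(0.65, [324.0, 206.0], [0.625, 0.005])]
notch [(0.72, [330.0, 252.0], [0.501, -0.011])]
test_top [(0.74, [138.0, 297.0], [0.381, 0.485]), (0.51, [385.0, 227.0], [0.563, -0.156])]
bay0 [(0.85, [305.0, 227.0], [0.572, 0.056]), (0.75, [350.0, 222.0], [0.586, -0.065]), (0.7, [137.0, 300.0], [0.378, 0.502]), (0.58, [326.0, 227.0], [0.572, 0.0])]
bay1 [(0.85, [305.0, 227.0], [0.572, 0.056]), (0.75, [350.0, 222.0], [0.586,
[... 1970 characters left out ...]
.342, -0.508]), (0.57, [195.0, 242.0], [0.269, -0.306]), (0.22, [355.0, 250.0], [0.562, 0.068])]
tool_grip [(0.55, [372.0, 203.0], [0.388, 0.264]), (0.49, [433.0, 222.0], [0.577, 0.359])]
tray_in [(0.91, [432.0, 223.0], [0.571, 0.362]), (0.5, [321.0, 265.0], [0.547, -0.042])]
mat []
logger [(0.57, [332.0, 274.0], [0.593, -0.035])]
reagent [(0.84, [450.0, 267.0], [0.755, 0.265])]
washbottle [(0.97, [293.0, 353.0], [0.779, -0.274])]
beaker [(0.7, [233.0, 352.0], [0.699, -0.393])]
vial [(0.55, [150.0, 309.0], [0.444, -0.514]), (0.19, [194.0, 267.0], [0.351, -0.347])]
pot [(0.63, [357.0, 245.0], [0.526, 0.1]), (0.58, [432.0, 181.0], [0.377, 0.539])]
dish [(0.92, [255.0, 247.0], [0.365, -0.158])]
```

```bash
python3 - <<'E'
import cv2
im=cv2.imread("pics/top0.png")[130:370,100:560]; cv2.imwrite("pics/top0c.png",cv2.resize(im,None,fx=1.73,fy=1.73,interpolation=cv2.INTER_CUBIC))
E
```

```text
(no output)
```

View pics/top0c.png

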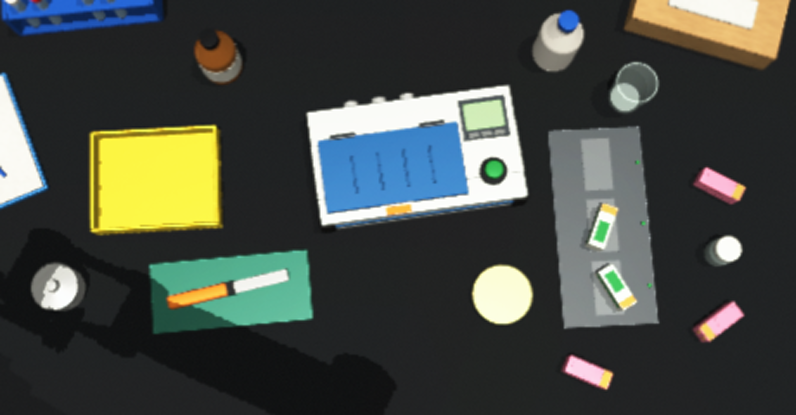

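The view shows:
- The logger is in the middle, turned about +7°, with its cover shut.
- The tray is on the left and the tool lies on its mat (handle end ~(197,305), tip ~(266,288) in the full frame).
- Two green packs are on the pad, at (447,261) with brass towards +x and at (455,296) with brass towards −x.
- The three pink look-alikes are off the pad.

First I'll go over the tool.

```bash
cat >> h.py <<'E'
def yaw(): 
    A,_=pose(); return np.degrees(np.arctan2(A[1,0],A[0,0]))
CMD="cmd.json"
def go(xyz,yawdeg=None,flip=True):
    """print shift cm (tool axes) and turn deg to reach world xyz, tool-x yaw"""
    A,t=pose(); d=A.T@(np.array(xyz)-t)*100
    tr=0
    if yawdeg is not None:
        tr=-(yawdeg-yaw()); tr=(tr+180)%360-180
        opts=[tr]+([tr-180*np.sign(tr)] if flip else [])
    else: opts=[0]
    q=bot.get_state()["q"]; n=np.linalg.norm(d)/4.17
    dq1=np.degrees(np.arctan2(xyz[1],xyz[0])-np.arctan2(t[1],t[0]))
    print("shift",d.round(2),"turn",np.round(opts,1),"rows>=",np.ceil(max(n,min(map(abs,opts))/7.16)),"q6",np.degrees(q[5]).round(1),"dq1",dq1.round(1))
E
python3 - <<'E'
from h import *
A,t=pose(); print(A.round(3)); p=snap("top")
M=snap("wrist"); print(np.array(M["mount"]).round(3),M["fov_y"],M["cx"],M["cy"],M["k1"])
a=at(p,(197,304.6),.013);b=at(p,(266.5,288.4),.013);d=b-a
th=np.degrees(np.arctan2(d[1],d[0]));print(a,b,th,np.linalg.norm(d), b-.103*d/np.linalg.norm(d))
go([.385,.235,.25],th+90)
print(yaw())
E
```

```text
[[ 0.434  0.    -0.901]
 [ 0.901 -0.     0.434]
 [-0.    -1.    -0.   ]]
[[ 1.     0.001 -0.     0.001]
 [ 0.    -0.304  0.953 -0.128]
 [ 0.001 -0.953 -0.304  0.078]
 [ 0.     0.     0.     1.   ]] 67.22380115474775 318.04074265563423 244.02116602235552 -0.04120750130198793
[0.3678019  0.34994992 0.013     ] [0.41071213 0.16253263 0.013     ] -77.10408239757643 0.19226681852880895 [0.38772453 0.26293467 0.013     ]
shift [-29.62   0.57 -24.49] turn [  51.4 -128.6] rows>= 10.0 q6 -2.1 dq1 -32.9
64.28668418877945
```

```bash
python3 -m inch '[[8.8,-29.6,0,-24.5,51.4],[8.8,-29.6,0,-24.5,51.4],[8.8,-29.6,0,-24.5,51.4],[8.8,-29.6,0,-24.5,51.4],[8.8,-29.6,0,-24.5,51.4],[8.8,-29.6,0,-24.5,51.4],[8.8,-29.6,0,-24.5,51.4],[8.8,-29.6,0,-24.5,51.4],[8.8,-29.6,0,-24.5,51.4],[8.8,-29.6,0,-24.5,51.4],[8.8,-29.6,0,-24.5,51.4],[8.8,-29.6,0,-24.5,51.4]]' 40
python3 - <<'E'
from h import *
p=snap("wrist"); save(p,"w1.png")
print([(d["score"],d["point"],at(p,d["point"],.013)) for d in bot.place_of(p,"tool_grip")])
m=bot.masks_of(p,"tool_grip")
for x in m[:2]:
    r=x["region"]; v,u=np.nonzero(r); P=np.array([at(p,(a,b),.013)[:2] for a,b in zip(u[::7],v[::7])])
    c=P.mean(0); w,V=np.linalg.eigh(np.cov((P-c).T)); a=V[:,1]; s=(P-c)@a
    print(x["score"],c,np.degrees(np.arctan2(a[1],a[0])),s.min(),s.max(),c+a*s.min(),c+a*s.max())
E
```

```text
clock: 3.0
eef_pos: [0.3854, 0.2353, 0.2561]
eef_rot: [0.703, -0.702, -0.079, 0.078]
ft_force: [0.2, 0.3, 0.1]
width: 0.088
[(0.56, [329.5, 180.5], array([0.391776  , 0.26639756, 0.013     ]))]
0.59 [0.3893109  0.26402981] 103.43566670530493 -0.10257604145308565 0.08741162988126537 [0.41314479 0.16426112] [0.36900051 0.3490491 ]
```

View pics/w1.png

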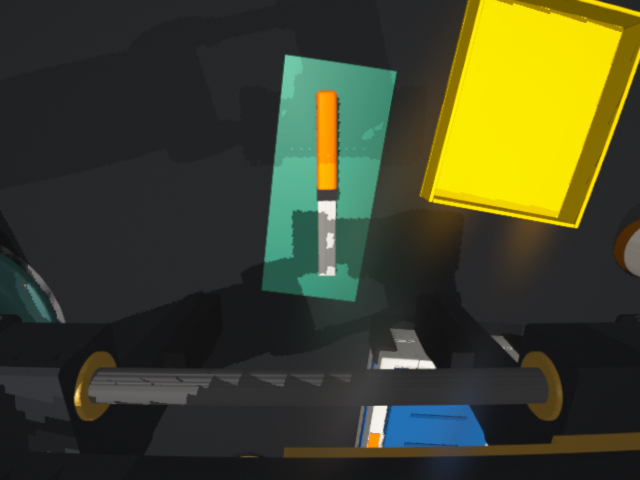

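The tool lies on the mat pointing at about −76.5°, with its grip point at (0.389, 0.2645). Next I descend and grip it.

```bash
python3 - <<'E'
from h import *
go([.3892,.2645,.0215],13.44); print(yaw())
E
```

```text
shift [ 1.04 23.43  2.61] turn [ -0.5 179.5] rows>= 6.0 q6 15.4 dq1 2.6
12.984142039442704
```

```bash
python3 -m inch '[[4.5,1,16,2.6,-0.5],[4.5,1,16,2.6,-0.5],[4.5,1,16,2.6,-0.5],[4.5,1,16,2.6,-0.5],[4.5,1,20,2.6,-0.5],[4.5,1,22,2.6,-0.5],[4.5,1,23.4,2.6,-0.5],[4.5,1,23.4,2.6,-0.5],[4.5,1,23.4,2.6,-0.5],[1,1,23.4,2.6,-0.5],[1,1,23.4,2.6,-0.5],[1,1,23.4,2.6,-0.5],[1,1,23.4,2.6,-0.5],[1,1,23.4,2.6,-0.5],[1,1,23.4,2.6,-0.5]]' 60
python3 -m inch '[[1,0,-4,0,0],[1,0,-8,0,0],[1,0,-12,0,0],[1,0,-16,0,0],[1,0,-16,0,0],[1,0,-16,0,0],[1,0,-16,0,0]]'
```

```text
clock: 4.4
eef_pos: [0.3891, 0.2627, 0.0217]
eef_rot: [0.702, -0.702, -0.082, 0.082]
ft_force: [0.2, 0.4, -0.8]
width: 0.0193
clock: 4.98
eef_pos: [0.3887, 0.2624, 0.1812]
eef_rot: [-0.702, 0.702, 0.082, -0.082]
ft_force: [-0.2, 0.5, -1.7]
width: 0.0199
```

```bash
python3 - <<'E'
from h import *
go([.39,-.03,.18],97.3); print(yaw())
E
```

```text
shift [ -6.64   0.13 -28.47] turn [-83.9  96.1] rows>= 12.0 q6 17.6 dq1 -38.4
13.375710901438266
```

```bash
python3 -m inch '[[1,-6.6,0,-28.5,-83.9],[1,-6.6,0,-28.5,-83.9],[1,-6.6,0,-28.5,-83.9],[1,-6.6,0,-28.5,-83.9],[1,-6.6,0,-28.5,-83.9],[1,-6.6,0,-28.5,-83.9],[1,-6.6,0,-28.5,-83.9],[1,-6.6,0,-28.5,-83.9],[1,-6.6,0,-28.5,-83.9],[1,-6.6,0,-28.5,-83.9],[1,-6.6,0,-28.5,-83.9],[1,-6.6,0,-28.5,-83.9],[1,-6.6,0,-28.5,-83.9],[1,-6.6,0,-28.5,-83.9],[1,-6.6,0,-28.5,-83.9]]'
python3 - <<'E'
from h import *
print(yaw(),pose()[1])
p=snap("wrist"); save(p,"w2.png")
for k,z in dict(hinge=.072,notch=.065,test_top=.087,logger=0).items():
    print(k,[(d["score"],d["point"],at(p,d["point"],z).round(4)) for d in bot.place_of(p,k)[:3]])
print("tip",proj(p,pose()[1]+[.101*np.cos(np.radians(yaw()-90)),.101*np.sin(np.radians(yaw()-90)),-.0085]))
im=cv2.cvtColor(p["color"],cv2.COLOR_RGB2HSV); m=((im[...,0]>95)&(im[...,0]<125)&(im[...,1]>130)).astype(np.uint8)
n,l,s,c=cv2.connectedComponentsWithStats(m); i=1+s[1:,4].argmax(); print(s[i])
q=cv2.convexHull(np.argwhere(l==i)[:,::-1].astype(np.int32)); q=cv2.approxPolyDP(q,8,True)[:,0]; print([(x.tolist(),at(p,x,.078).round(4).tolist()) for x in q])
E
```

```text
clock: 6.23
eef_pos: [0.3893, -0.0296, 0.1795]
eef_rot: [0.469, -0.467, -0.529, 0.531]
ft_force: [-0.1, 0.1, -0.9]
width: 0.0197
97.11891958554726 [ 0.38934068 -0.02964839  0.17950265]
hinge [(0.26, [129.8, 441.4], array([ 0.5814, -0.1671,  0.072 ]))]
notch []
test_top [(0.65, [133.1, 443.0], array([ 0.5656, -0.1564,  0.087 ]))]
logger [(0.96, [283.7, 409.2], array([ 0.5946, -0.0402,  0.    ]))]
tip [317.48518675 496.41962845]
[ 261  406   39   41 1459]
[([299, 446], [0.5594, -0.0239, 0.078]), ([261, 446], [0.5636, -0.055, 0.078]), ([268, 406], [0.5218, -0.0525, 0.078]), ([298, 408], [0.5207, -0.0288, 0.078])]
```

View pics/w2.png

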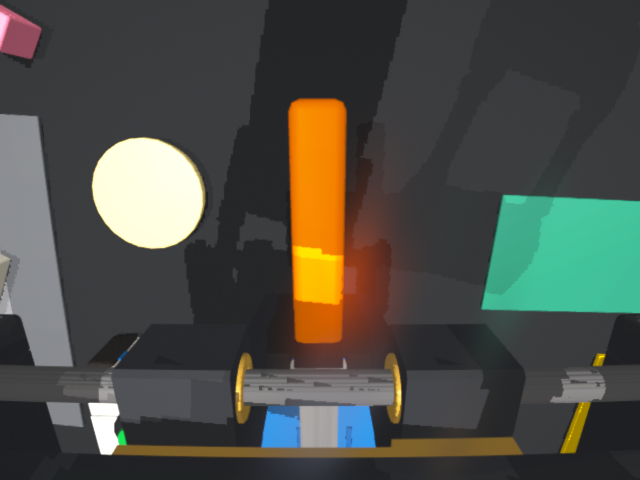

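The wrist camera looks backwards here: the handle is at (318,220) and the logger is hidden by the gripper. I'll fit the logger pose from the two saved fixed views instead.

```bash
python3 - <<'E'
from h import *
from scipy.optimize import least_squares
for n in ["top","scene"]:
    p=snap(n); im=cv2.cvtColor(cv2.imread(f"pics/{n}0.png"),cv2.COLOR_BGR2HSV)
    m=((im[...,0]>95)&(im[...,0]<125)&(im[...,1]>120)&(im[...,2]>60)).astype(np.uint8)
    m=cv2.morphologyEx(m,cv2.MORPH_OPEN,np.ones((3,3)))
    k,l,s,c=cv2.connectedComponentsWithStats(m)
    i=min(range(1,k),key=lambda i:np.hypot(*(at(p,c[i],.078)[:2]-[.565,.0]))+(s[i,4]<200))
    h=cv2.convexHull(np.argwhere(l==i)[:,::-1].astype(np.int32)); 
    full=np.zeros(m.shape,np.uint8); cv2.fillPoly(full,[h],1)
    P=np.array([at(p,(u,v),.078)[:2] for v,u in np.argwhere(full)])
    pts=np.array([at(p,x,.078)[:2] for x in h[:,0]],np.float32)
    r=cv2.minAreaRect(pts*1000); print(n,s[i],"center",P.mean(0),"rect",r)
    # mask-IoU fit of 115x220 rectangle: cover centre+yaw
    def iou(v):
        a=v[2];cs=np.array([[.0575,.11],[.0575,-.11],[-.0575,-.11],[-.0575,.11]])@np.array([[np.cos(a),np.sin(a)],[-np.sin(a),np.cos(a)]])+v[:2]
        q=np.array([proj(p,[*x,.078]) for x in cs]); z=np.zeros((1920,2560),np.uint8); cv2.fillPoly(z,[np.round(q*4+1.5).astype(np.int32)],1)
        z=cv2.resize(z.astype(np.float32),(640,480),interpolation=cv2.INTER_AREA); return np.abs(z-full).sum()
    from scipy.optimize import minimize
    b=minimize(iou,[*P.mean(0),.12],method="Nelder-Mead",options=dict(initial_simplex=np.array([[*P.mean(0),.12]]*4)+np.array([[0,0,0],[.006,0,0],[0,.006,0],[0,0,.05]])))
    v=b.x;a=v[2];ex=np.array([np.cos(a),np.sin(a)]);ey=np.array([-np.sin(a),np.cos(a)])
    print(n,"c",v[:2].round(4),"yaw",np.degrees(a).round(2),b.fun,full.sum(),"hinge",(v[:2]+.0575*ex).round(4),"notch",(v[:2]-.0575*ex).round(4))
E
```

```text
top [ 284  201   86   52 3363] center [ 0.56798844 -0.00094145] rect ((568.5467529296875, -1.188934326171875), (113.15596008300781, 215.72657775878906), 7.731868267059326)
top c [ 0.5685 -0.0015] yaw 7.81 84.625 3485 hinge [0.6255 0.0063] notch [ 0.5115 -0.0094]
scene [ 296  221   83   52 2072] center [ 0.57592497 -0.00701994] rect ((573.7339477539062, -2.8140945434570312), (115.7332763671875, 226.8800811767578), 7.791692733764648)
scene c [ 0.5744 -0.0037] yaw 8.19 112.75 2192 hinge [0.6313 0.0045] notch [ 0.5174 -0.0119]
```

```bash
python3 - <<'E'
from h import *
go([.3885,-.0279,.0772],97.9)
E
```

```text
shift [ 0.21 10.44  0.21] turn [ -0.6 179.4] rows>= 3.0 q6 -105.2 dq1 0.2
```

```bash
python3 -m inch '[[1,0.2,4,0.2,-0.6],[1,0.2,8,0.2,-0.6],[1,0.2,10.2,0.2,-0.6],[1,0.2,10.2,0.2,-0.6],[1,0.2,10.2,0.2,-0.6],[1,0.2,10.2,0.2,-0.6]]'
python3 - <<'E'
from h import *
print(yaw(),pose()[1]); go([.4258,-.0227,.0772],97.9)
p=snap("scene"); save(p,"s3.png",(250,180,410,300),5)
t=pose()[1]; e=np.array([np.cos(np.radians(7.9)),np.sin(np.radians(7.9)),0]); print(proj(p,t+.101*e-[0,0,.0085]))
E
```

```text
clock: 7.08
eef_pos: [0.39, -0.0282, 0.0811]
eef_rot: [-0.464, 0.465, 0.534, -0.533]
ft_force: [-0.5, -0.4, -0.9]
width: 0.0196
97.87608079996214 [ 0.39000519 -0.02824083  0.08112301]
shift [ 0.06  0.4  -3.62] turn [ -0. 180.] rows>= 1.0 q6 -105.7 dq1 1.1
[318.09805265 232.47190299]
```

View pics/s3.png

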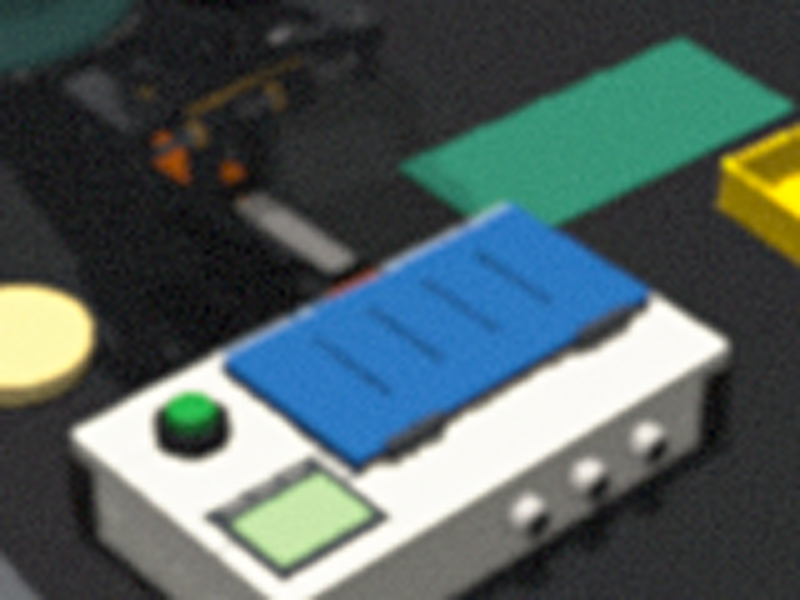

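The blade tip shows at about (318,232) in the full frame, just before the orange mark and lined up with mid-notch, as predicted.

```bash
for i in 1 2 3; do python3 -m inch '[[1,0,0,0,0]]' | grep -E "eef_pos"; done
```

```text
eef_pos: [0.3908, -0.0284, 0.0819]
eef_pos: [0.3903, -0.0283, 0.0815]
eef_pos: [0.3898, -0.0282, 0.081]
```

```bash
python3 -m inch '[[1,0,0.4,0,0],[1,0,0.4,0,0],[1,0,0.4,-1,0],[1,0,0.4,-2,0],[1,0,0.4,-2,0],[1,0,0.4,-2,0]]'
python3 -m inch '[[1,0,0,-0.4,0],[1,0,0,-0.8,0],[1,0,0,-1.2,0],[1,0,0,-1.6,0],[1,0,0,-1.6,0],[1,0,0,-1.6,0]]'
```

```text
clock: 7.88
eef_pos: [0.4096, -0.0253, 0.0759]
eef_rot: [-0.464, 0.464, 0.533, -0.533]
ft_force: [0.2, 0.0, -1.1]
width: 0.0197
clock: 8.38
eef_pos: [0.4246, -0.0231, 0.0757]
eef_rot: [0.464, -0.464, -0.533, 0.533]
ft_force: [0.4, -0.1, -1.4]
width: 0.0195
```

```bash
python3 -m inch '[[1,0,-0.5,0,0],[1,0,-1,-0.1,0],[1,0,-1.5,-0.2,0],[1,0,-2,-0.3,0],[1,0,-2.5,-0.5,0],[1,0,-3,-0.7,0],[1,0,-3.5,-1,0],[1,0,-4,-1.3,0],[1,0,-4.5,-1.6,0],[1,0,-5.1,-2.1,0],[1,0,-5.1,-2.1,0]]'
python3 - <<'E'
from h import *
p=snap("scene"); save(p,"s4.png",(250,150,410,270),5); t=pose()[1]; e=np.array([np.cos(np.radians(7.9)),np.sin(np.radians(7.9)),0]); print(proj(p,t+.101*e-[0,0,.0085]))
E
```

```text
clock: 9.3
eef_pos: [0.4473, -0.0202, 0.1284]
eef_rot: [-0.463, 0.465, 0.534, -0.532]
ft_force: [-1.6, -0.9, -1.1]
width: 0.0195
[331.63480279 228.34600419]
```

View pics/s4.png

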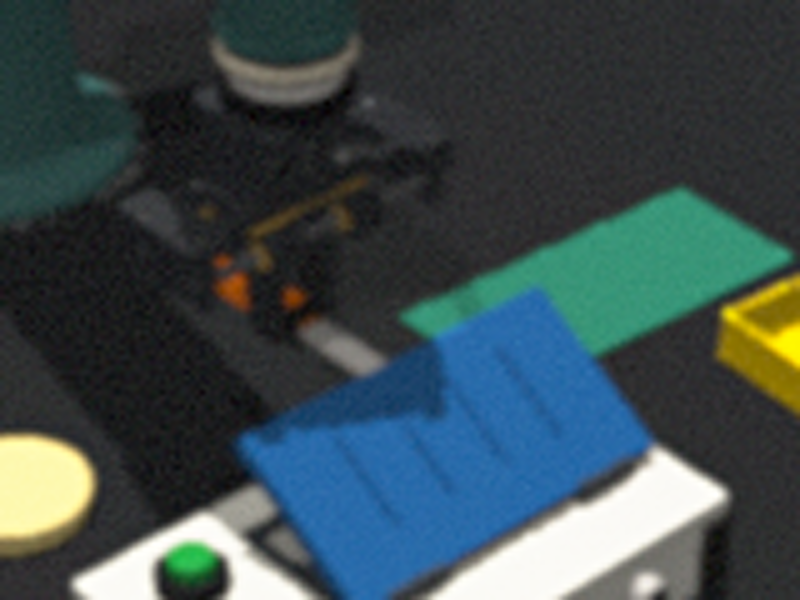

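The cover is up about 30° and riding on the blade. I keep following the arc.

```bash
python3 -m inch '[[1,0,-0.8,-0.45,0],[1,0,-1.4,-0.9,0],[1,0,-2,-1.5,0],[1,0,-2.6,-2.1,0],[1,0,-3.1,-2.8,0],[1,0,-3.5,-3.5,0],[1,0,-3.9,-4.2,0],[1,0,-4.2,-4.95,0],[1,0,-4.4,-5.8,0],[1,0,-4.6,-6.6,0],[1,0,-4.7,-7.4,0],[1,0,-4.8,-8.2,0],[1,0,-4.8,-8.8,0],[1,0,-4.7,-9.3,0],[1,0,-4.7,-9.3,0],[1,0,-4.7,-9.3,0]]'
python3 - <<'E'
from h import *
p=snap("scene"); save(p,"s5.png",(250,130,410,250),5)
E
```

```text
clock: 10.68
eef_pos: [0.5379, -0.0074, 0.1736]
eef_rot: [-0.464, 0.465, 0.533, -0.533]
ft_force: [-0.2, 0.0, -0.5]
width: 0.0193
```

View pics/s5.png

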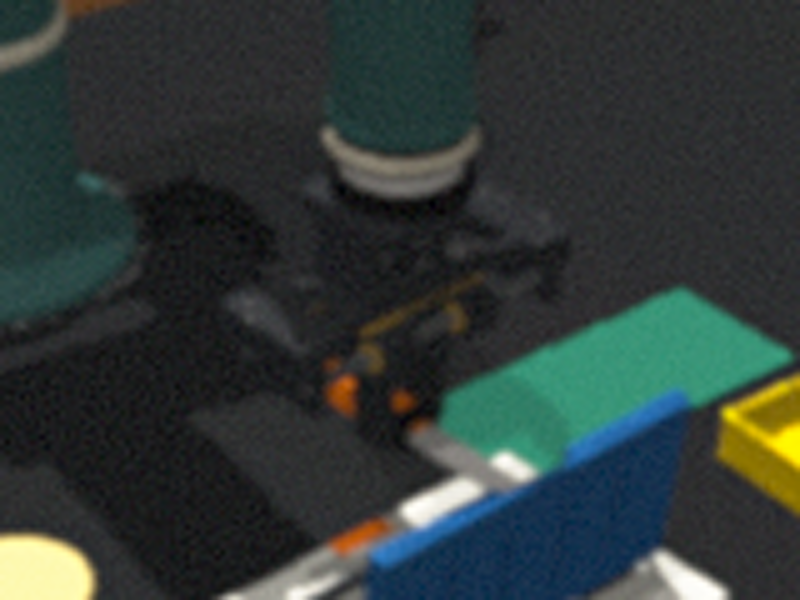

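```bash
python3 -m inch '[[1,0,0,-0.3,0],[1,0,0,-0.5,0],[1,0,0,-0.5,0],[1,0,0,0,0],[1,0,-1,4,0],[1,0,-1,8,0],[1,0,-1,12,0],[1,0,-1,14,0],[1,0,-1,14,0],[1,0,-1,14,0]]'
python3 - <<'E'
from h import *
go([.3891,.2627,.18],13.4)
E
```

```text
clock: 11.57
eef_pos: [0.3982, -0.0268, 0.1841]
eef_rot: [-0.464, 0.465, 0.534, -0.532]
ft_force: [-0.0, -0.7, 0.5]
width: 0.0198
shift [28.81  0.4  -3.05] turn [ 84.4 -95.6] rows>= 12.0 q6 -105.3 dq1 37.9
```

```bash
python3 -m inch '[[1,28.8,0.4,-3,84.4],[1,28.8,0.4,-3,84.4],[1,28.8,0.4,-3,84.4],[1,28.8,0.4,-3,84.4],[1,28.8,0.4,-3,84.4],[1,28.8,0.4,-3,84.4],[1,28.8,0.4,-3,84.4],[1,28.8,0.4,-3,84.4],[1,28.8,0.4,-3,84.4],[1,28.8,0.4,-3,84.4],[1,28.8,0.4,-3,84.4],[1,28.8,0.4,-3,84.4],[1,28.8,0.4,-3,84.4],[1,28.8,0.4,-3,84.4],[1,28.8,0.4,-3,84.4]]'
python3 - <<'E'
from h import *
go([.3891,.2627,.023],13.4)
E
```

```text
clock: 12.82
eef_pos: [0.3898, 0.2636, 0.18]
eef_rot: [0.702, -0.702, -0.084, 0.083]
ft_force: [0.2, 0.5, -1.4]
width: 0.0195
shift [-0.1  15.69 -0.08] turn [   0.2 -179.8] rows>= 4.0 q6 17.4 dq1 -0.0
```

```bash
python3 -m inch '[[1,0,4,0,0],[1,0,8,0,0],[1,0,12,0,0],[1,0,14,0,0],[1,0,15,0,0],[1,0,15.5,0,0],[1,0,15.6,0,0],[1,0,15.6,0,0],[1,0,15.6,0,0],[1,0,15.7,0,0],[1,0,15.7,0,0]]'
python3 -m inch '[[4.5,0,0,0,0],[4.5,0,0,0,0],[4.5,0,0,0,0],[4.5,0,-3,0,0],[4.5,0,-7,0,0],[4.5,0,-11,0,0],[4.5,0,-15,0,0],[4.5,0,-19,0,0],[4.5,0,-19,0,0]]' 40
python3 - <<'E'
from h import *
from itertools import product
# view of bays from above: TCP offset so wrist camera sees them; bay centres
H=np.array([.6282,.0055]);a=np.radians(7.9);ex=np.array([np.cos(a),np.sin(a)]);ey=np.array([-np.sin(a),np.cos(a)])
for i in range(3): print("bay",i,(H-.055*ex+(-.06+.06*i)*ey).round(4))
go([.573,.02,.25],97.9,True)
p=snap("top"); save(p,"t6.png",(280,190,400,280),6)
for k,z in dict(spent0_mid=.047,fresh0_mid=.021,tool_grip=.013,bay0=.047).items():
    print(k,[(d["score"],np.round(d["point"]).tolist(),at(p,d["point"],z)[:2].round(4).tolist()) for d in bot.place_of(p,k)[:6]])
E
```

```text
clock: 13.73
eef_pos: [0.3898, 0.2633, 0.0239]
eef_rot: [0.703, -0.702, -0.084, 0.082]
ft_force: [0.1, -0.0, -0.3]
width: 0.019
clock: 14.48
eef_pos: [0.3933, 0.2655, 0.2221]
eef_rot: [0.705, -0.7, -0.088, 0.078]
ft_force: [2.0, 1.1, 0.5]
width: 0.0452
bay 0 [ 0.582  -0.0615]
bay 1 [ 0.5737 -0.0021]
bay 2 [0.5655 0.0574]
shift [ 11.79  -2.75 -28.05] turn [-84.4  95.6] rows>= 12.0 q6 17.5 dq1 -32.0
spent0_mid [(0.33, [390.0, 299.0], [0.377, -0.1679])]
fresh0_mid [(0.86, [441.0, 340.0], [0.2679, -0.3056]), (0.72, [451.0, 259.0], [0.4878, -0.3409]), (0.72, [513.0, 316.0], [0.3318, -0.5017]), (0.57, [515.0, 237.0], [0.5474, -0.5227])]
tool_grip [(0.64, [226.0, 298.0], [0.3863, 0.2709]), (0.5, [327.0, 226.0], [0.5821, -0.003])]
bay0 [(0.76, [305.0, 229.0], [0.5682, 0.0572]), (0.6, [348.0, 221.0], [0.5881, -0.0601]), (0.59, [330.0, 227.0], [0.5723, -0.0094]), (0.18, [455.0, 296.0], [0.3829, -0.3414])]
```

View pics/t6.png

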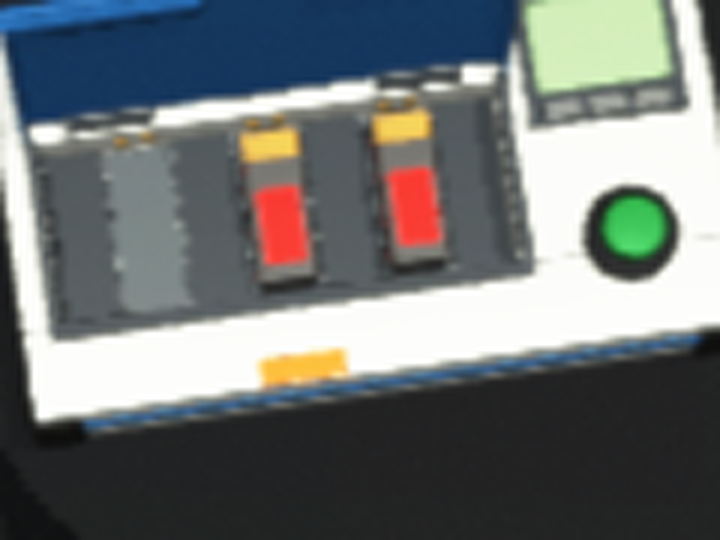

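Bays 0 and 1 hold spent packs (brass towards the hinge) and bay 2 is empty. I'll take a close wrist look before grasping.

```bash
python3 - <<'E'
from h import *
go([.637,-.024,.27],97.9,True)
E
python3 -m inch '[[4.5,0,-5,0,0],[4.5,0,-5,0,0],[4.5,0,-5,0,0],[4.5,0,-5,0,0]]'|grep eef_pos
python3 - <<'E'
from h import *
p=snap("top")
for u in [(326.3,223.3),(348.5,221)]: print(at(p,u,.064))
go([.637,-.024,.27],97.9,True)
p=snap("wrist"); m=bot.place_of(p,"tool_grip"); print([(d["score"],d["point"],at(p,d["point"],.013)) for d in m]); 
E
```

```text
shift [ 17.56  -5.94 -33.63] turn [-84.4  95.6] rows>= 12.0 q6 17.5 dq1 -36.2
eef_pos: [0.3887, 0.2626, 0.2617]
[ 0.57928448 -0.00071033  0.064     ]
[ 0.58528299 -0.0603452   0.064     ]
shift [ 17.52  -0.93 -33.64] turn [-84.4  95.6] rows>= 12.0 q6 17.5 dq1 -36.2
[(0.56, [321.7, 203.5], array([0.39159964, 0.26675587, 0.013     ]))]
```

```bash
python3 -m inch '[[4.4,17.5,-1,-33.6,-84.4],[4.4,17.5,-1,-33.6,-84.4],[4.4,17.5,-1,-33.6,-84.4],[4.4,17.5,-1,-33.6,-84.4],[4.4,17.5,-1,-33.6,-84.4],[4.4,17.5,-1,-33.6,-84.4],[4.4,17.5,-1,-33.6,-84.4],[4.4,17.5,-1,-33.6,-84.4],[4.4,17.5,-1,-33.6,-84.4],[4.4,17.5,-1,-33.6,-84.4],[4.4,17.5,-1,-33.6,-84.4],[4.4,17.5,-1,-33.6,-84.4],[4.4,17.5,-1,-33.6,-84.4],[4.4,17.5,-1,-33.6,-84.4],[4.4,17.5,-1,-33.6,-84.4]]'
python3 - <<'E'
from h import *
p=snap("wrist"); save(p,"w7.png"); print(yaw())
for k in ["spent0_mid","bay0","hinge","notch","test_top"]: print(k,[(d["score"],d["point"],at(p,d["point"],dict(hinge=.072,notch=.065,test_top=.087).get(k,.047)).round(4)) for d in bot.place_of(p,k)[:4]])
im=cv2.cvtColor(p["color"],cv2.COLOR_RGB2HSV); h=im[...,0].astype(int)
m=(((h<5)|(h>174))&(im[...,1]>180)&(im[...,2]>100)).astype(np.uint8)
n,l,s,c=cv2.connectedComponentsWithStats(m)
for i in range(1,n):
    if s[i,4]>150:
        P=np.array([at(p,(u,v),.064)[:2] for v,u in np.argwhere(l==i)]); r=cv2.minAreaRect((P*1000).astype(np.float32)); print(s[i],c[i],r)
E
```

```text
clock: 16.47
eef_pos: [0.6367, -0.0233, 0.271]
eef_rot: [0.466, -0.464, -0.532, 0.533]
ft_force: [0.0, -0.3, -0.2]
width: 0.0444
97.80385468812214
spent0_mid []
bay0 [(0.96, [412.4, 155.5], array([0.5701, 0.0587, 0.047 ]))]
hinge [(0.79, [350.7, 212.8], array([0.6283, 0.0062, 0.072 ]))]
notch [(0.69, [353.5, 76.3], array([ 0.5116, -0.0098,  0.065 ]))]
test_top [(0.69, [167.2, 114.3], array([ 0.5635, -0.1588,  0.087 ]))]
[275 129  20  38 731] [284.87688098 147.32147743] ((578.8319702148438, -61.36601257324219), (32.468994140625, 17.122135162353516), 7.689235687255859)
[342 129  20  38 719] [351.19749652 147.51460362] ((570.6676635742188, -1.9946765899658203), (32.465721130371094, 16.96942710876465), 7.933806896209717)
```

View pics/w7.png

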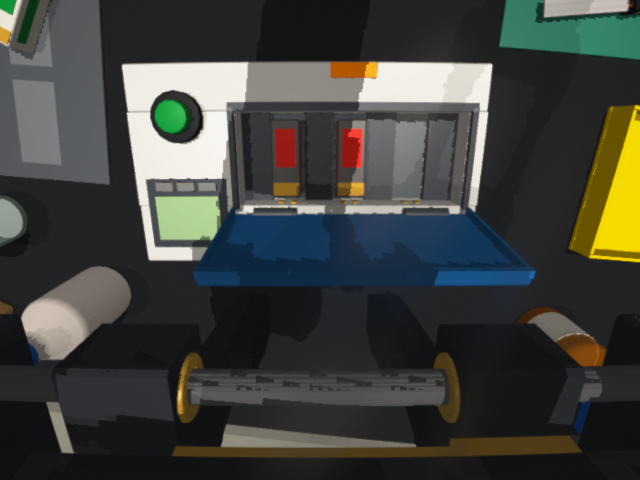

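The view shows both red packs, at (285,158) and (351,158), with the cover leaning back and the hinge estimate confirmed. I grasp the bay 0 pack.

```bash
python3 - <<'E'
from h import *
go([.583,-.0612,.058],97.9,True)
E
```

```text
shift [-3.04 21.47  5.89] turn [ -0. 180.] rows>= 6.0 q6 -102.2 dq1 -3.9
```

```bash
python3 -m inch '[[4.4,-3,0,5.9,0],[4.4,-3,0,5.9,0],[4.4,-3,4,5.9,0],[4.4,-3,8,5.9,0],[4.4,-3,12,5.9,0],[4.4,-3,15,5.9,0],[4.4,-3,15,5.9,0],[4.4,-3,15,5.9,0]]'
python3 - <<'E'
from h import *
go([.583,-.0612,.058],97.9,True)
E
```

```text
clock: 17.43
eef_pos: [0.5814, -0.0607, 0.1212]
eef_rot: [0.466, -0.463, -0.532, 0.534]
ft_force: [0.0, 0.6, -0.3]
width: 0.0442
shift [-0.08  6.32 -0.18] turn [ -0. 180.] rows>= 2.0 q6 -106.3 dq1 -0.0
```

```bash
python3 -m inch '[[4.4,-0.1,3,-0.1,0],[4.4,-0.1,5,-0.1,0],[4.4,-0.1,6.3,-0.1,0],[4.4,-0.1,6.3,-0.1,0],[4.4,-0.1,6.3,-0.1,0],[2,-0.1,6.3,-0.1,0],[2,-0.1,6.3,-0.1,0],[2,-0.1,6.3,-0.1,0],[2,-0.1,6.3,-0.1,0],[2,-0.1,6.3,-0.1,0],[2,-0.1,6.3,-0.1,0]]' 40
python3 -m inch '[[2,0,-1,0,0],[2,0,-3,0,0],[2,0,-7,0,0],[2,0,-11,0,0],[2,0,-15,0,0],[2,0,-17,0,0],[2,0,-17,0,0]]'
python3 - <<'E'
from h import *
go([.56,.33,.23],97.9,True); go([.56,.33,.23],90,True)
p=snap("top"); im=cv2.cvtColor(p["color"],cv2.COLOR_RGB2HSV); m=((im[...,0]>24)&(im[...,0]<34)&(im[...,1]>150)).astype(np.uint8)
n,l,s,c=cv2.connectedComponentsWithStats(m); i=1+s[1:,4].argmax()
h=cv2.convexHull(np.argwhere(l==i)[:,::-1].astype(np.int32))[:,0]; print(cv2.minAreaRect((np.array([at(p,x,.035)[:2] for x in h])*1000).astype(np.float32)))
E
```

```text
clock: 18.35
eef_pos: [0.5854, -0.0619, 0.0615]
eef_rot: [-0.464, 0.465, 0.534, -0.533]
ft_force: [-0.6, 0.3, 6.3]
width: 0.0253
clock: 18.93
eef_pos: [0.5876, -0.0625, 0.2373]
eef_rot: [-0.461, 0.468, 0.535, -0.531]
ft_force: [0.6, 0.4, -1.2]
width: 0.0255
shift [39.26  0.62 -2.65] turn [ -0. 180.] rows>= 10.0 q6 -106.4 dq1 36.6
shift [39.26  0.62 -2.65] turn [   7.9 -172.1] rows>= 10.0 q6 -106.4 dq1 36.6
((561.64111328125, 371.9901123046875), (166.17446899414062, 205.29010009765625), 2.825214147567749)
```

```bash
python3 - <<'E'
from h import *
go([.56,.325,.23],92.8,True)
E
python3 -m inch '[[2,38.6,0.6,-2.8,5],[2,38.6,0.6,-2.8,5],[2,38.6,0.6,-2.8,5],[2,38.6,0.6,-2.8,5],[2,38.6,0.6,-2.8,5],[2,38.6,0.6,-2.8,5],[2,38.6,0.6,-2.8,5],[2,38.6,0.6,-2.8,5],[2,38.6,0.6,-2.8,5],[2,38.6,0.6,-2.8,5],[2,38.6,0.6,-2.8,5],[2,38.6,0.6,-2.8,5],[2,38.6,0.6,-2.8,5]]'
python3 - <<'E'
from h import *
go([.56,.325,.037],92.8,True)
E
```

```text
shift [38.72  0.3  -2.74] turn [   5.1 -174.9] rows>= 10.0 q6 -106.4 dq1 36.2
clock: 20.07
eef_pos: [0.5581, 0.3227, 0.2218]
eef_rot: [0.487, -0.487, -0.511, 0.514]
ft_force: [0.4, -0.5, -1.2]
width: 0.0258
shift [ 0.26 18.48 -0.25] turn [ 1.000e-01 -1.799e+02] rows>= 5.0 q6 -65.0 dq1 0.1
```

```bash
python3 -m inch '[[2,0.2,4,-0.2,0],[2,0.2,8,-0.2,0],[2,0.2,12,-0.2,0],[2,0.2,16,-0.2,0],[2,0.2,17,-0.2,0],[2,0.2,17.6,-0.2,0],[2,0.2,17.8,-0.2,0],[2,0.2,17.8,-0.2,0],[2,0.2,17.8,-0.2,0]]'
```

```text
clock: 20.82
eef_pos: [0.563, 0.3271, 0.0488]
eef_rot: [-0.487, 0.488, 0.514, -0.511]
ft_force: [-0.9, -0.2, -1.4]
width: 0.0257
```

```bash
python3 -m inch '[[2,0,0,0,0],[2,0,0,0,0],[2,0,0,0,0]]' | grep -E "pos|force";python3 -m inch '[[2,0,0.4,0,0],[2,0,0.4,0,0],[2,0,0.4,0,0]]' | grep -E "pos|force"; python3 -m inch '[[2,0,0.3,0,0],[2,0,0.3,0,0],[2,0,0.3,0,0]]' | grep -E "pos|force"
```

```text
eef_pos: [0.5616, 0.327, 0.0473]
ft_force: [-0.1, -0.7, -1.9]
eef_pos: [0.5604, 0.3263, 0.0413]
ft_force: [-0.5, -0.7, -2.0]
eef_pos: [0.5604, 0.3262, 0.0382]
ft_force: [0.4, -0.4, -0.9]
```

```bash
python3 -m inch '[[2,0,0.2,0,0],[2,0,0.2,0,0],[2,0,0.2,0,0]]' | grep -E "pos|force"; python3 -m inch '[[4.4,0,0,0,0],[4.4,0,0,0,0],[4.4,0,0,0,0],[4.4,0,0,0,0],[4.4,0,-4,0,0],[4.4,0,-8,0,0],[4.4,0,-12,0,0],[4.4,0,-16,0,0],[4.4,0,-19,0,0],[4.4,0,-19,0,0]]'
python3 - <<'E'
from h import *
go([.577,-.0020,.225],97.9,True); p=snap("scene"); save(p,"s8.png",(390,160,480,260),6)
E
```

```text
eef_pos: [0.5606, 0.3263, 0.0365]
ft_force: [-0.3, 0.8, -1.2]
clock: 22.65
eef_pos: [0.5648, 0.3286, 0.2366]
eef_rot: [-0.486, 0.489, 0.517, -0.507]
ft_force: [1.1, 1.0, 0.5]
width: 0.0439
shift [-33.08   0.94   0.46] turn [ -5. 175.] rows>= 8.0 q6 -64.9 dq1 -30.4
```

```bash
python3 -m inch '[[4.4,-33.1,0,0.4,-5],[4.4,-33.1,0,0.4,-5],[4.4,-33.1,0,0.4,-5],[4.4,-33.1,0,0.4,-5],[4.4,-33.1,0,0.4,-5],[4.4,-33.1,0,0.4,-5],[4.4,-33.1,0,0.4,-5],[4.4,-33.1,0,0.4,-5],[4.4,-33.1,0,0.4,-5],[4.4,-33.1,0,0.4,-5],[4.4,-33.1,0,0.4,-5],[4.4,-33.1,0,0.4,-5],[4.4,-33.1,0,0.4,-5],[4.4,-33.1,0,0.4,-5]]'
python3 - <<'E'
from h import *
go([.577,-.0020,.12],97.9,True)
E
```

```text
clock: 23.87
eef_pos: [0.5734, -0.003, 0.2265]
eef_rot: [0.464, -0.464, -0.534, 0.534]
ft_force: [-0.2, 0.0, -0.1]
width: 0.0441
shift [ 0.04 10.64 -0.38] turn [ 1.000e-01 -1.799e+02] rows>= 3.0 q6 -100.8 dq1 0.1
```

```bash
python3 -m inch '[[4.4,0.05,4,-0.3,0],[4.4,0.05,8,-0.3,0],[4.4,0.05,10.6,-0.3,0],[4.4,0.05,10.6,-0.3,0],[4.4,0.05,10.6,-0.3,0],[4.4,0.05,10.6,-0.3,0]]'
python3 - <<'E'
from h import *
go([.577,-.0020,.0595],97.9,True)
E
```

```text
clock: 24.37
eef_pos: [0.5776, -0.003, 0.1224]
eef_rot: [-0.464, 0.465, 0.534, -0.533]
ft_force: [0.4, -0.6, 0.5]
width: 0.0439
shift [0.11 6.29 0.06] turn [   0. -180.] rows>= 2.0 q6 -100.7 dq1 0.1
```

```bash
python3 -m inch '[[4.4,0.05,3,0,0],[4.4,0.05,5,0,0],[4.4,0.05,6.2,0,0],[4.4,0.05,6.2,0,0],[4.4,0.05,6.2,0,0],[2,0.05,6.2,0,0],[2,0.05,6.2,0,0],[2,0.05,6.2,0,0],[2,0.05,6.2,0,0],[2,0.05,6.2,0,0],[2,0.05,6.2,0,0]]' 40
python3 -m inch '[[2,0,-1,0,0],[2,0,-3,0,0],[2,0,-7,0,0],[2,0,-11,0,0],[2,0,-15,0,0],[2,0,-17,0,0],[2,0,-17,0,0],[2,0,-17,0,0]]'
python3 - <<'E'
from h import *
go([.562,.415,.225],92.8,True)
E
```

```text
clock: 25.28
eef_pos: [0.5776, -0.0029, 0.0604]
eef_rot: [-0.464, 0.465, 0.534, -0.533]
ft_force: [0.4, 0.4, 6.7]
width: 0.0259
clock: 25.95
eef_pos: [0.5769, -0.0031, 0.2304]
eef_rot: [-0.464, 0.465, 0.534, -0.533]
ft_force: [0.0, 0.4, -0.2]
width: 0.0256
shift [41.62  0.52 -4.26] turn [   5.1 -174.9] rows>= 11.0 q6 -100.7 dq1 36.8
```

```bash
python3 -m inch '[[2,41.6,0.5,-4.2,5],[2,41.6,0.5,-4.2,5],[2,41.6,0.5,-4.2,5],[2,41.6,0.5,-4.2,5],[2,41.6,0.5,-4.2,5],[2,41.6,0.5,-4.2,5],[2,41.6,0.5,-4.2,5],[2,41.6,0.5,-4.2,5],[2,41.6,0.5,-4.2,5],[2,41.6,0.5,-4.2,5],[2,41.6,0.5,-4.2,5],[2,41.6,0.5,-4.2,5],[2,41.6,0.5,-4.2,5],[2,41.6,0.5,-4.2,5],[2,41.6,0.5,-4.2,5]]'
python3 - <<'E'
from h import *
go([.562,.415,.036],92.8,True)
E
```

```text
clock: 27.2
eef_pos: [0.5608, 0.4129, 0.2228]
eef_rot: [0.488, -0.488, -0.511, 0.513]
ft_force: [0.4, 0.1, -1.3]
width: 0.0255
shift [ 0.23 18.68 -0.16] turn [ -0. 180.] rows>= 5.0 q6 -58.5 dq1 0.1
```

```bash
python3 -m inch '[[2,0.1,4,0,0],[2,0.1,8,0,0],[2,0.1,12,0,0],[2,0.1,15,0,0],[2,0.1,17,0,0],[2,0.1,18,0,0],[2,0.1,18.2,0,0],[2,0.1,18.4,0,0],[2,0.1,18.6,0,0],[2,0.1,18.6,0,0],[2,0.1,18.6,0,0],[2,0.1,18.6,0,0]]'; python3 -m inch '[[2,0,0.2,0,0],[2,0,0.2,0,0],[2,0,0.2,0,0]]' | grep -E "pos|force"; 
```

```text
clock: 28.2
eef_pos: [0.5616, 0.4165, 0.0394]
eef_rot: [-0.487, 0.487, 0.513, -0.512]
ft_force: [-0.5, -1.1, -0.9]
width: 0.0255
eef_pos: [0.5606, 0.4159, 0.0357]
ft_force: [0.3, 0.9, -0.1]
```

```bash
python3 -m inch '[[4.4,0,0,0,0],[4.4,0,0,0,0],[4.4,0,0,0,0],[4.4,0,0,0,0],[4.4,0,-4,0,0],[4.4,0,-8,0,0],[4.4,0,-12,0,0],[4.4,0,-16,0,0],[4.4,0,-20,0,0],[4.4,0,-21,0,0],[4.4,0,-21,0,0]]'
python3 - <<'E'
from h import *
go([.54,-.345,.25],90,True); p=snap("scene"); save(p,"s8.png",(390,160,480,260),6)
E
```

```text
clock: 29.37
eef_pos: [0.5632, 0.4175, 0.2522]
eef_rot: [-0.486, 0.488, 0.516, -0.509]
ft_force: [-0.6, -0.1, 0.0]
width: 0.044
shift [-76.04  -0.26   6.15] turn [   2.9 -177.1] rows>= 19.0 q6 -58.4 dq1 -69.1
```

View pics/s8.png

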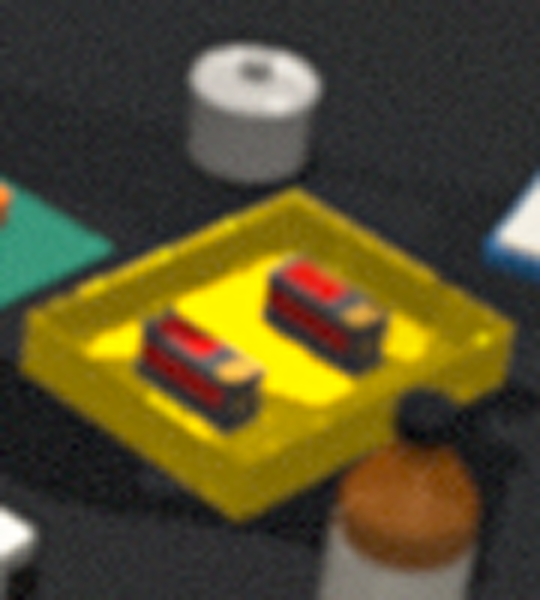

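Both red packs lie flat on the tray floor. Next are the charged packs.

```bash
python3 -m inch '[[4.4,-76,0,6.1,2.9],[4.4,-76,0,6.1,2.9],[4.4,-76,0,6.1,2.9],[4.4,-76,0,6.1,2.9],[4.4,-76,0,6.1,2.9],[4.4,-76,0,6.1,2.9],[4.4,-76,0,6.1,2.9],[4.4,-76,0,6.1,2.9],[4.4,-76,0,6.1,2.9],[4.4,-76,0,6.1,2.9],[4.4,-76,0,6.1,2.9],[4.4,-76,0,6.1,2.9],[4.4,-76,0,6.1,2.9],[4.4,-76,0,6.1,2.9],[4.4,-76,0,6.1,2.9],[4.4,-76,0,6.1,2.9],[4.4,-76,0,6.1,2.9],[4.4,-76,0,6.1,2.9],[4.4,-76,0,6.1,2.9],[4.4,-76,0,6.1,2.9]]'
python3 -m inch '[[4.4,0,0,0,0],[4.4,0,0,0,0],[4.4,0,0,0,0],[4.4,0,0,0,0],[4.4,0,0,0,0]]'
cat > fr.py <<'E'
from h import *
import sys
p=snap("wrist"); save(p,sys.argv[1]); print(yaw(),pose()[1])
im=cv2.cvtColor(p["color"],cv2.COLOR_RGB2HSV); h=im[...,0].astype(int)
for d in bot.masks_of(p,"fresh0_mid")[:5]:
    r=d["region"]; print("mask",round(d["score"],2),np.round(d["point"]).tolist(),r.sum(),at(p,d["point"],.03).round(3))
    r=cv2.dilate(r.astype(np.uint8),np.ones((5,5)))>0
    br=r&(h>12)&(h<30)&(im[...,1]>130)&(im[...,2]>90); gr=r&(h>45)&(h<85)&(im[...,1]>120)
    B=np.array([at(p,(u,v),.038)[:2] for v,u in np.argwhere(br)]); 
    n,l,s,c=cv2.connectedComponentsWithStats(gr.astype(np.uint8))
    if n<2 or len(B)<5: continue
    for i in range(1,n):
        if s[i,4]>80:
            P=np.array([at(p,(u,v),.038)[:2] for v,u in np.argwhere(l==i)]); q=cv2.minAreaRect((P*1000).astype(np.float32)); dd=B.mean(0)-P.mean(0)
            print("  green",c[i].round(),q,"brass",B.mean(0),"dir",np.degrees(np.arctan2(dd[1],dd[0])))
E
python3 fr.py w9.png
```

```text
clock: 31.08
eef_pos: [0.5361, -0.3487, 0.2417]
eef_rot: [0.503, -0.499, -0.498, 0.499]
ft_force: [0.3, 0.5, 0.1]
width: 0.0436
clock: 31.5
eef_pos: [0.5385, -0.3448, 0.2459]
eef_rot: [-0.5, 0.5, 0.5, -0.5]
ft_force: [0.9, -1.2, -0.5]
width: 0.0442
90.08039288751372 [ 0.53846301 -0.34504322  0.24597743]
mask 0.98 [118.0, 8.0] 704 [ 0.36  -0.515  0.03 ]
mask 0.87 [331.0, 153.0] 2269 [ 0.482 -0.333  0.03 ]
  green [337. 145.] ((474.3125305175781, -327.7543029785156), (16.432992935180664, 32.54234313964844), 68.7783203125) brass [ 0.50876721 -0.34120456] dir -21.358424966928045
mask 0.85 [140.0, 220.0] 2746 [ 0.546 -0.521  0.03 ]
mask 0.34 [556.0, 257.0] 28449 [ 0.584 -0.099  0.03 ]
  green [539. 257.] ((581.6024780273438, -122.11390686035156), (28.96922492980957, 22.411821365356445), 1.7513973712921143) brass [ 0.63583852 -0.04354464] dir 55.41173162027005
```

View pics/w9.png

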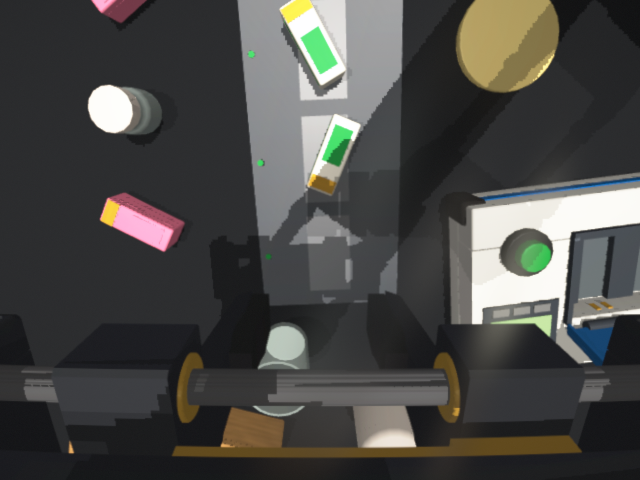

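The view shows:
- Pack A has its label at (337,145) and brass at lower left (320,185), so it points about −21°.
- Pack B is at (315,45), with its brass end at the top of the image (−x).

I grasp A.

```bash
python3 - <<'E'
from h import *
go([.482,-.331,.12],68.8,False)
E
```

```text
shift [ 1.44 12.6   5.65] turn [21.3] rows>= 4.0 q6 -125.0 dq1 -1.8
```

```bash
python3 -m inch '[[4.6,1.4,0,5.6,21.3],[4.6,1.4,4,5.6,21.3],[4.6,1.4,8,5.6,21.3],[4.6,1.4,12,5.6,21.3],[4.6,1.4,12.6,5.6,21.3],[4.6,1.4,12.6,5.6,21.3],[4.6,1.4,12.6,5.6,21.3],[4.6,1.4,12.6,5.6,21.3]]'
python3 - <<'E'
from h import *
go([.482,-.331,.033],68.8,False)
E
```

```text
clock: 32.27
eef_pos: [0.4842, -0.3336, 0.1228]
eef_rot: [-0.582, 0.585, 0.4, -0.399]
ft_force: [-0.6, -0.5, 0.5]
width: 0.046
shift [0.18 8.98 0.35] turn [-0.1] rows>= 3.0 q6 -105.7 dq1 0.1
```

```bash
python3 -m inch '[[4.6,0.1,4,0.2,0],[4.6,0.1,7,0.2,0],[4.6,0.1,8.6,0.2,0],[4.6,0.1,8.7,0.2,0],[4.6,0.1,8.7,0.2,0],[2,0.1,8.7,0.2,0],[2,0.1,8.7,0.2,0],[2,0.1,8.7,0.2,0],[2,0.1,8.7,0.2,0],[2,0.1,8.7,0.2,0],[2,0.1,8.7,0.2,0]]' 40
python3 -m inch '[[2,0,-3,0,0],[2,0,-7,0,0],[2,0,-11,0,0],[2,0,-15,0,0],[2,0,-19,0,0],[2,0,-19,0,0],[2,0,-19,0,0],[2,0,-19,0,0]]'
python3 - <<'E'
from h import *
go([.5655,.0574,.222],97.9,False);print("bay0"); go([.582,-.0615,.222],97.9,False)
E
```

```text
clock: 33.18
eef_pos: [0.4821, -0.3316, 0.0349]
eef_rot: [-0.583, 0.585, 0.399, -0.398]
ft_force: [-0.5, 0.2, 5.8]
width: 0.0257
clock: 33.85
eef_pos: [0.4801, -0.3302, 0.2223]
eef_rot: [0.584, -0.584, -0.399, 0.399]
ft_force: [-0.4, -0.1, -1.6]
width: 0.0258
shift [39.22  0.04  6.14] turn [-29.2] rows>= 10.0 q6 -105.7 dq1 40.3
bay0
shift [28.74  0.03  0.28] turn [-29.2] rows>= 7.0 q6 -105.7 dq1 28.5
```

```bash
python3 -m inch '[[2,39.2,0,6.1,-29.2],[2,39.2,0,6.1,-29.2],[2,39.2,0,6.1,-29.2],[2,39.2,0,6.1,-29.2],[2,39.2,0,6.1,-29.2],[2,39.2,0,6.1,-29.2],[2,39.2,0,6.1,-29.2],[2,39.2,0,6.1,-29.2],[2,39.2,0,6.1,-29.2],[2,39.2,0,6.1,-29.2],[2,39.2,0,6.1,-29.2],[2,39.2,0,6.1,-29.2],[2,39.2,0,6.1,-29.2],[2,39.2,0,6.1,-29.2],[2,39.2,0,6.1,-29.2],[2,39.2,0,6.1,-29.2]]'
python3 - <<'E'
from h import *
go([.5655,.0574,.11],97.9,False)
E
```

```text
clock: 35.18
eef_pos: [0.566, 0.0555, 0.2224]
eef_rot: [0.465, -0.465, -0.533, 0.533]
ft_force: [-0.4, 0.2, -0.4]
width: 0.0259
shift [ 0.2  11.24  0.02] turn [-0.1] rows>= 3.0 q6 -94.7 dq1 0.2
```

```bash
python3 -m inch '[[2,0.2,4,0,0],[2,0.2,8,0,0],[2,0.2,11.2,0,0],[2,0.2,11.2,0,0],[2,0.2,11.2,0,0],[2,0.2,11.2,0,0],[2,0.2,11.2,0,0]]'
python3 - <<'E'
from h import *
go([.5655,.0574,.0605],97.9,False)
p=snap("wrist"); save(p,"w10.png",(80,60,560,420))
E
```

```text
clock: 35.77
eef_pos: [0.5684, 0.0586, 0.1138]
eef_rot: [-0.463, 0.466, 0.534, -0.532]
ft_force: [0.2, -0.1, -1.3]
width: 0.0255
shift [-0.08  5.33  0.33] turn [-0.] rows>= 2.0 q6 -94.5 dq1 -0.1
```

View pics/w10.png

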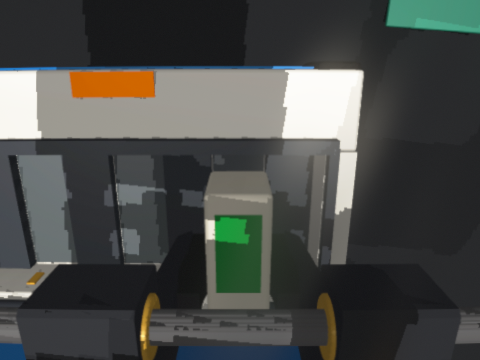

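The pack is held square, hanging over the left pocket. I lower it.

```bash
python3 -m inch '[[2,-0.1,2,0.2,0],[2,-0.1,3.5,0.2,0],[2,-0.1,4.5,0.2,0],[2,-0.1,4.8,0.2,0],[2,-0.1,4.8,0.2,0],[2,-0.1,4.8,0.2,0]]'; python3 -m inch '[[2,0,0.2,0,0],[2,0,0.2,0,0],[2,0,0.2,0,0]]' | grep -E "pos|force"; python3 -m inch '[[2,0,0.2,0,0],[2,0,0.2,0,0],[2,0,0.2,0,0]]' | grep -E "pos|force"; 
```

```text
clock: 36.32
eef_pos: [0.5649, 0.0576, 0.0637]
eef_rot: [-0.464, 0.465, 0.534, -0.533]
ft_force: [-0.3, -0.4, 0.3]
width: 0.0255
eef_pos: [0.5645, 0.0575, 0.0613]
ft_force: [-0.0, 0.1, -1.3]
eef_pos: [0.5647, 0.0576, 0.0609]
ft_force: [-6.5, -0.4, 11.0]
```

```bash
python3 -m inch '[[4.2,0,0,0,0],[4.2,0,0,0,0],[4.2,0,0,0,0],[4.2,0,0,0,0],[4.2,0,-3,0,0],[4.2,0,-7,0,0],[4.2,0,-11,0,0],[4.2,0,-15,0,0],[4.2,0,-18.5,0,0],[4.2,0,-18.5,0,0]]'
python3 - <<'E'
from h import *
go([.335,-.37,.245],-62,False)
E
```

```text
clock: 37.65
eef_pos: [0.5688, 0.0578, 0.253]
eef_rot: [-0.461, 0.468, 0.537, -0.53]
ft_force: [1.3, 0.6, 1.0]
width: 0.0418
shift [-39.16   0.42  29.04] turn [159.9] rows>= 23.0 q6 -94.6 dq1 -53.6
```

```bash
python3 -m inch '[[4.2,-39.1,0,29,140],[4.2,-39.1,0,29,140],[4.2,-39.1,0,29,140],[4.2,-39.1,0,29,140],[4.2,-39.1,0,29,140],[4.2,-39.1,0,29,140],[4.2,-39.1,0,29,140],[4.2,-39.1,0,29,140],[4.2,-39.1,0,29,140],[4.2,-39.1,0,29,140],[4.2,-39.1,0,29,140],[4.2,-39.1,0,29,140],[4.2,-39.1,0,29,140],[4.2,-39.1,0,29,140],[4.2,-39.1,0,29,140],[4.2,-39.1,0,29,140],[4.2,-39.1,0,29,140],[4.2,-39.1,0,29,140],[4.2,-39.1,0,29,140],[4.2,-39.1,0,29,140]]'
python3 -m inch '[[4.6,0,0,0,20],[4.6,0,0,0,20],[4.6,0,0,0,20],[4.6,0,0,0,20],[4.6,0,0,0,20],[4.6,0,0,0,20]]'
python3 fr.py w11.png
```

```text
clock: 39.32
eef_pos: [0.3303, -0.3694, 0.2428]
eef_rot: [0.659, -0.659, 0.256, -0.256]
ft_force: [-0.4, 0.3, -0.9]
width: 0.0422
clock: 39.82
eef_pos: [0.3304, -0.3695, 0.2432]
eef_rot: [0.606, -0.606, 0.364, -0.364]
ft_force: [0.0, 0.1, 0.8]
width: 0.0463
-61.99817636178091 [ 0.33046695 -0.36951805  0.24338178]
mask 0.96 [575.0, 86.0] 3995 [ 0.545 -0.517  0.03 ]
mask 0.95 [224.0, 240.0] 2423 [ 0.265 -0.299  0.03 ]
mask 0.66 [434.0, 270.0] 2510 [ 0.336 -0.501  0.03 ]
```

View pics/w11.png

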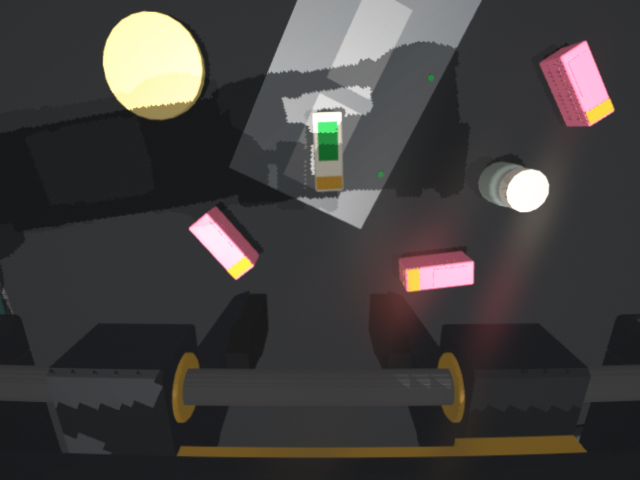

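Pack B is at (328,150), brass downward (329,184); the network missed it, so I fit it by colour.

```bash
python3 - <<'E'
from h import *
p=snap("wrist"); im=cv2.cvtColor(p["color"],cv2.COLOR_RGB2HSV); h=im[...,0].astype(int)
w=np.zeros((480,640),bool); w[100:200,295:360]=1
g=w&(h>45)&(h<85)&(im[...,1]>120); b=w&(h>10)&(h<32)&(im[...,1]>130)
f=lambda m:np.array([at(p,(u,v),.038)[:2] for v,u in np.argwhere(m)])
G,B=f(g),f(b); print(cv2.minAreaRect((G*1000).astype(np.float32)),G.mean(0),B.mean(0)); d=B.mean(0)-G.mean(0); a=np.arctan2(d[1],d[0]); L=np.linalg.norm(d); print(np.degrees(a),L)
c=G.mean(0)+.008*d/L; print(c); go([*c,.12],np.degrees(a)+90,False)
E
```

```text
((396.33856201171875, -344.0417175292969), (32.142669677734375, 16.067672729492188), 28.81083869934082) [ 0.39664635 -0.34415189] [ 0.3644529  -0.36288764]
-149.80171384947542 0.03724844200161149
[ 0.38973203 -0.34817585]
shift [ 0.89 12.36  6.24] turn [-2.2] rows>= 4.0 q6 11.0 dq1 6.4
```

```bash
python3 -m inch '[[4.6,0.9,0,6.2,-1.3],[4.6,0.9,4,6.2,-1.3],[4.6,0.9,8,6.2,-1.3],[4.6,0.9,12,6.2,-1.3],[4.6,0.9,12.3,6.2,-1.3],[4.6,0.9,12.3,6.2,-1.3],[4.6,0.9,12.3,6.2,-1.3],[4.6,0.9,12.3,6.2,-1.3]]'
python3 - <<'E'
from h import *
go([.3897,-.3482,.0345],-60.9,False)
E
```

```text
clock: 40.63
eef_pos: [0.391, -0.3504, 0.1238]
eef_rot: [-0.609, 0.61, -0.356, 0.36]
ft_force: [-0.4, -0.5, -0.1]
width: 0.046
shift [-0.3   8.93 -0.02] turn [0.1] rows>= 3.0 q6 16.2 dq1 0.1
```

```bash
python3 -m inch '[[4.6,-0.1,4,0,0],[4.6,-0.1,7,0,0],[4.6,-0.1,8.6,0,0],[4.6,-0.1,8.7,0,0],[4.6,-0.1,8.7,0,0],[2,-0.1,8.7,0,0],[2,-0.1,8.7,0,0],[2,-0.1,8.7,0,0],[2,-0.1,8.7,0,0],[2,-0.1,8.7,0,0],[2,-0.1,8.7,0,0]]' 40
python3 -m inch '[[2,0,-3,0,0],[2,0,-7,0,0],[2,0,-11,0,0],[2,0,-15,0,0],[2,0,-19,0,0],[2,0,-19,0,0],[2,0,-19,0,0],[2,0,-19,0,0]]'
python3 - <<'E'
from h import *
go([.582,-.0615,.222],97.9,False)
E
```

```text
clock: 41.55
eef_pos: [0.3902, -0.3488, 0.0357]
eef_rot: [-0.61, 0.61, -0.357, 0.359]
ft_force: [-2.0, 0.5, 7.7]
width: 0.0257
clock: 42.22
eef_pos: [0.3887, -0.3473, 0.2234]
eef_rot: [0.61, -0.61, 0.358, -0.358]
ft_force: [-0.9, 1.1, -2.5]
width: 0.0256
shift [-15.52   0.14  30.82] turn [-158.7] rows>= 23.0 q6 16.3 dq1 35.8
```

```bash
python3 -m inch '[[2,-15.5,0,30.8,-140],[2,-15.5,0,30.8,-140],[2,-15.5,0,30.8,-140],[2,-15.5,0,30.8,-140],[2,-15.5,0,30.8,-140],[2,-15.5,0,30.8,-140],[2,-15.5,0,30.8,-140],[2,-15.5,0,30.8,-140],[2,-15.5,0,30.8,-140],[2,-15.5,0,30.8,-140],[2,-15.5,0,30.8,-140],[2,-15.5,0,30.8,-140],[2,-15.5,0,30.8,-140],[2,-15.5,0,30.8,-140],[2,-15.5,0,30.8,-140],[2,-15.5,0,30.8,-140],[2,-15.5,0,30.8,-140],[2,-15.5,0,30.8,-140],[2,-15.5,0,30.8,-140],[2,-15.5,0,30.8,-140]]'
python3 -m inch '[[2,0,0,0,-18.7],[2,0,0,0,-18.7],[2,0,0,0,-18.7],[2,0,0,0,-18.7],[2,0,0,0,-18.7],[2,0,0,0,-18.7],[2,0,0,0,-18.7]]'
python3 - <<'E'
from h import *
go([.582,-.0615,.11],97.9,False)
E
```

```text
clock: 43.88
eef_pos: [0.5803, -0.0619, 0.2199]
eef_rot: [0.545, -0.542, -0.451, 0.454]
ft_force: [0.3, -0.7, -1.0]
width: 0.0257
clock: 44.47
eef_pos: [0.5818, -0.0621, 0.2226]
eef_rot: [0.465, -0.464, -0.533, 0.533]
ft_force: [0.3, 0.5, -0.9]
width: 0.026
shift [ 0.05 11.26 -0.04] turn [-0.1] rows>= 3.0 q6 -106.3 dq1 0.1
```

```bash
python3 -m inch '[[2,0,4,0,0],[2,0,8,0,0],[2,0,11.2,0,0],[2,0,11.2,0,0],[2,0,11.2,0,0],[2,0,11.2,0,0],[2,0,11.2,0,0],[2,0,11.2,0,0],[2,0,11.2,0,0]]'
python3 - <<'E'
from h import *
go([.5825,-.0617,.062],97.9,False)
E
```

```text
clock: 45.22
eef_pos: [0.5839, -0.0624, 0.1141]
eef_rot: [-0.463, 0.466, 0.534, -0.532]
ft_force: [-0.2, 0.3, -0.5]
width: 0.0258
shift [0.1  5.21 0.15] turn [-0.] rows>= 2.0 q6 -106.4 dq1 0.1
```

```bash
python3 -m inch '[[2,0.05,2,0.1,0],[2,0.05,3.5,0.1,0],[2,0.05,4.5,0.1,0],[2,0.05,4.8,0.1,0],[2,0.05,4.8,0.1,0],[2,0.05,4.8,0.1,0]]'; python3 -m inch '[[2,0,0.2,0,0],[2,0,0.2,0,0],[2,0,0.2,0,0]]' | grep -E "pos|force"; python3 -m inch '[[2,0,0.1,0,0],[2,0,0.1,0,0],[2,0,0.1,0,0]]' | grep -E "pos|force"; 
```

```text
clock: 45.72
eef_pos: [0.5818, -0.0619, 0.0643]
eef_rot: [-0.464, 0.465, 0.533, -0.533]
ft_force: [-0.4, 0.2, -0.1]
width: 0.0259
eef_pos: [0.5818, -0.0619, 0.0624]
ft_force: [-0.3, -0.6, -0.7]
eef_pos: [0.5819, -0.0619, 0.0618]
ft_force: [-1.8, -1.0, 4.3]
```

```bash
python3 -m inch '[[4.2,0,0,0,0],[4.2,0,0,0,0],[4.2,0,0,0,0],[4.2,0,0,0,0],[4.2,0,-3,0,0],[4.2,0,-7,0,0],[4.2,0,-11,0,0],[4.2,0,-15,0,0],[4.2,0,-19,0,0],[4.2,0,-21,0,0],[4.2,0,-21,0,0],[4.2,0,-21,0,0]]'
python3 - <<'E'
from h import *
go([.7026,.0165,.27],97.9,False)
E
```

```text
clock: 47.22
eef_pos: [0.5822, -0.0619, 0.2724]
eef_rot: [-0.463, 0.466, 0.534, -0.533]
ft_force: [-0.1, 0.4, -0.3]
width: 0.0417
shift [  6.12   0.28 -13.  ] turn [-0.] rows>= 4.0 q6 -106.4 dq1 7.4
```

```bash
python3 -m inch '[[0,6.1,0,-13,0],[0,6.1,0,-13,0],[0,6.1,0,-13,0],[0,6.1,0,-13,0],[0,6.1,0,-13,0],[0,6.1,0,-13,0],[0,6.1,0,-13,0]]'
python3 - <<'E'
from h import *
p=snap("wrist"); save(p,"w12.png"); print(yaw()); go([.7026,.0165,.18],97.9,False)
E
```

```text
clock: 47.8
eef_pos: [0.7001, 0.016, 0.2681]
eef_rot: [0.466, -0.463, -0.532, 0.534]
ft_force: [0.2, -0.3, -0.2]
width: 0.0003
97.85023076634458
shift [ 0.05  8.9  -0.29] turn [-0.] rows>= 3.0 q6 -98.6 dq1 0.1
```

View pics/w12.png

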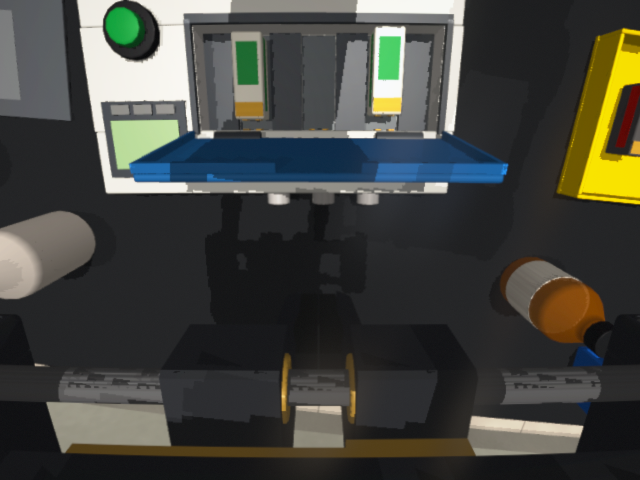

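Both green packs lie flat in the outer pockets, with brass at (250,108) and (386,104) towards the hinge; the tray holds the red ones. I close the cover from behind.

```bash
python3 -m inch '[[0,0,4,-0.3,0],[0,0,8,-0.3,0],[0,0,8.9,-0.3,0],[0,0,8.9,-0.3,0],[0,0,8.9,-0.3,0],[0,0,8.9,-0.3,0]]'
python3 -m inch '[[0,0,0,2,0],[0,0,-0.1,4.2,0],[0,0,-0.2,5.2,0],[0,0,-0.3,6.3,0],[0,0,-0.35,7.5,0],[0,0,-0.1,8.5,0],[0,0,0.2,9.6,0],[0,0,0.57,10.6,0],[0,0,1.2,11.7,0],[0,0,1.96,12.7,0],[0,0,2.9,13.5,0],[0,0,3.83,14.3,0],[0,0,3.83,14.3,0]]'
```

```text
clock: 48.35
eef_pos: [0.7059, 0.0164, 0.1847]
eef_rot: [-0.464, 0.466, 0.534, -0.532]
ft_force: [-0.1, 0.1, 0.7]
width: 0.0004
clock: 49.43
eef_pos: [0.5599, -0.0029, 0.1407]
eef_rot: [0.466, -0.463, -0.532, 0.534]
ft_force: [-0.4, 0.1, -0.1]
width: 0.0004
```

```bash
python3 -m inch '[[0,0,0.75,0.4,0],[0,0,1.5,0.8,0],[0,0,2.3,1.1,0],[0,0,3,1.3,0],[0,0,3.8,1.5,0],[0,0,4.1,1.5,0],[0,0,4.1,1.5,0]]'
python3 -m inch '[[0,0,0.2,0,0],[0,0,0.2,0,0],[0,0,0.2,0,0]]' | grep -E "pos|force"; python3 -m inch '[[0,0,0.2,0,0],[0,0,0.2,0,0],[0,0,0.2,0,0]]' | grep -E "pos|force"
```

```text
clock: 50.02
eef_pos: [0.5472, -0.0048, 0.1008]
eef_rot: [0.465, -0.464, -0.533, 0.534]
ft_force: [0.5, 0.6, -0.5]
width: 0.0005
eef_pos: [0.5484, -0.0048, 0.1005]
ft_force: [0.0, -0.1, 1.2]
eef_pos: [0.5484, -0.0048, 0.0986]
ft_force: [-0.3, 0.3, -0.7]
```

```bash
for i in 1 2 3; do python3 -m inch '[[0,0,0.15,0,0],[0,0,0.15,0,0],[0,0,0.15,0,0]]' | grep -E "pos|force"; done
python3 - <<'E'
from h import *
p=snap("scene"); save(p,"s13.png",(250,150,410,270),5)
E
```

```text
eef_pos: [0.5482, -0.0048, 0.0968]
ft_force: [0.6, -0.1, 0.3]
eef_pos: [0.5482, -0.0049, 0.0954]
ft_force: [0.1, -0.6, 1.2]
eef_pos: [0.5483, -0.0048, 0.0953]
ft_force: [-4.3, -0.0, 10.4]
```

View pics/s13.png

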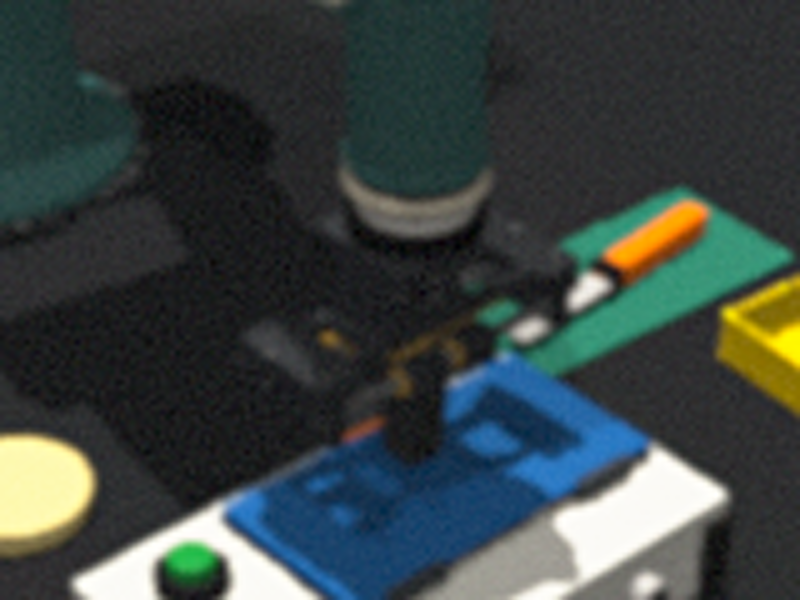

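```bash
python3 -m inch '[[0,0,0.1,0,0],[0,0,0.1,0,0],[0,0,0.1,0,0]]' | grep -E "pos|force"; python3 -m inch '[[0,0,-2,0,0],[0,0,-5,0,0],[0,0,-8,0,0],[0,0,-8,0,0],[0,0,-8,0,0]]' | grep -E "pos|force"
python3 - <<'E'
from h import *
from scipy.optimize import minimize
p=snap("top")
for k,z in dict(test_top=.087).items(): print(k,[(d["score"],d["point"],at(p,d["point"],z).round(4)) for d in bot.place_of(p,k)[:3]])
im=cv2.cvtColor(p["color"],cv2.COLOR_RGB2HSV); w=np.zeros((480,640),bool); w[205:250,365:405]=1
m=w&(im[...,0]>45)&(im[...,0]<85)&(im[...,1]>130)
P=np.array([at(p,(u,v),.087)[:2] for v,u in np.argwhere(m)]); print(len(P),P.mean(0),np.ptp(P,axis=0))
go([.565,-.1565,.13],97.9,False)
E
```

```text
eef_pos: [0.5483, -0.0049, 0.0953]
ft_force: [-6.6, 0.1, 16.9]
eef_pos: [0.5498, -0.0049, 0.1752]
ft_force: [-0.5, -0.1, -0.3]
test_top [(0.5, [383.3, 223.8], array([ 0.5719, -0.1511,  0.087 ]))]
96 [ 0.56211031 -0.15568167] [0.0270537  0.02670359]
shift [-15.27   4.19   0.33] turn [-0.] rows>= 4.0 q6 -101.0 dq1 -15.0
```

Button top measures (0.563, −0.157), 27 mm across as expected. I press it.

```bash
python3 -m inch '[[0,-15.25,0,0.5,0],[0,-15.25,0,0.5,0],[0,-15.25,0,0.5,0],[0,-15.25,0,0.5,0],[0,-15.25,4,0.5,0],[0,-15.25,5.5,0.5,0],[0,-15.25,6.5,0.5,0],[0,-15.25,6.5,0.5,0],[0,-15.25,6.5,0.5,0]]'; for i in 1 2 3 4 5; do python3 -m inch '[[0,0,0.2,0,0],[0,0,0.2,0,0],[0,0,0.2,0,0]]' | grep -E "pos|force";done
```

```text
clock: 52.83
eef_pos: [0.5632, -0.156, 0.1066]
eef_rot: [0.465, -0.463, -0.533, 0.534]
ft_force: [0.3, 0.8, 0.2]
width: 0.0003
eef_pos: [0.565, -0.1564, 0.1071]
ft_force: [0.3, 0.7, 0.1]
eef_pos: [0.5646, -0.1565, 0.1045]
ft_force: [0.1, 0.3, 1.5]
eef_pos: [0.5646, -0.1565, 0.1023]
ft_force: [-0.2, 1.1, 2.7]
eef_pos: [0.5646, -0.1566, 0.1002]
ft_force: [1.3, 1.6, 3.2]
eef_pos: [0.5646, -0.1566, 0.0984]
ft_force: [0.8, 1.4, 6.4]
```

```bash
for i in 1 2; do python3 -m inch '[[0,0,0.15,0,0],[0,0,0.15,0,0],[0,0,0.15,0,0],[0,0,0.15,0,0]]' | grep -E "pos|force";done
```

```text
eef_pos: [0.5647, -0.1566, 0.0983]
ft_force: [-3.2, 3.5, 14.0]
eef_pos: [0.5648, -0.1566, 0.0981]
ft_force: [-6.4, 3.8, 20.9]
```

The button bottomed exactly at the expected height (0.098). I retreat and check.

```bash
python3 -m inch '[[0,0,-2,0,0],[0,0,-6,0,0],[0,0,-10,0,0],[0,0,-14,0,0],[0,0,-14,10,0],[0,0,-14,16,0],[0,0,-14,16,0],[0,0,-14,16,0],[0,0,-14,16,0],[0,0,-14,16,0]]'
python3 - <<'E'
from h import *
s=snap("scene"); save(s,"fin_s.png",(130,150,510,370),2.1)
for p in [s]: print([(d["score"],at(p,d["point"],.013).round(3)) for d in bot.place_of(p,"tool_grip")],[(d["score"],at(p,d["point"],.087).round(3)) for d in bot.place_of(p,"test_top")])
E
```

```text
clock: 55.58
eef_pos: [0.4037, -0.1786, 0.234]
eef_rot: [0.465, -0.465, -0.532, 0.533]
ft_force: [0.3, -0.0, -0.1]
width: 0.0002
[(0.79, array([0.381, 0.274, 0.013]))] [(0.64, array([ 0.558, -0.15 ,  0.087])), (0.61, array([ 0.838, -0.302,  0.087]))]
```

View pics/fin_s.png

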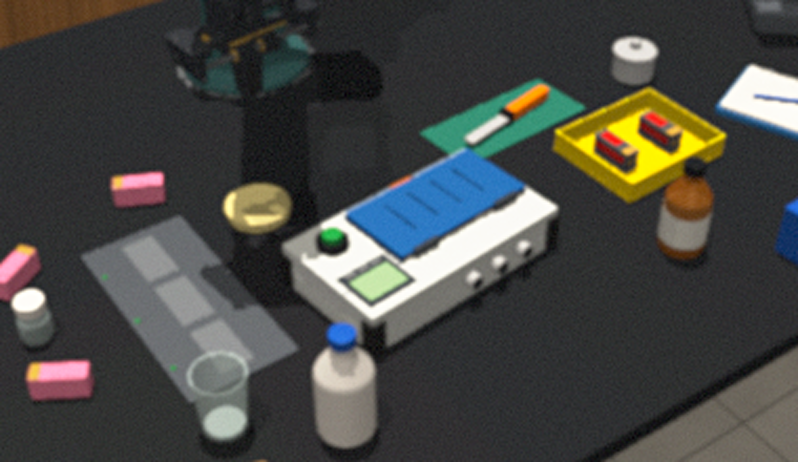

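The final view shows the cover shut, the button up, the pad empty, both red packs in the tray, the tool flat on its mat and the bystanders in place. I hand the job in.

```bash
python3 -c "
from station import bot
print(bot.finish_job())"
```

```text
the job is handed in; nothing more can be done
None
```

The job is done and handed in at about 56 s on the robot's clock; the hand-in gives no verdict. I levered the cover open with the blade in the notch and put the tool back on its mat. The two spent packs went into the tray, and the two charged packs into the left and right pockets, contact ends to the hinge. Then I shut the cover, pressed the test button to its stop and released it.

**Last checks:**
- **Cover:** it met a firm stop at the expected shut height, and I pressed it to 17 N.
- **Button:** it bottomed at its expected depth, pressed to 21 N, and shows up again in the final picture.
- **Charged packs:** the picture taken before closing shows both flat in their pockets, brass towards the hinge.
- **Final picture:** the cover is shut, the pad is empty, both red packs lie flat in the tray, the tool is flat on its mat, and the bystanders are in place.

**Small disagreements:**
- The network places the tool about 1 cm from where I laid it, from a single distant view. The picture shows it still flat on the mat.
- Height readings wandered by a few millimetres during moves, so I judged the contacts in the pockets, on the cover and on the button by force. In the tray no clear contact force showed, so I released by height.

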